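# Hang the pastry roller in its cradle on its axle

### The arm

A 6-joint arm with a two-finger parallel gripper is mounted at the origin on a cart in front of the work surface, level with it; the furniture and walls round the work are solid. World frame = base frame: x ahead of the robot, y to its left, z up, the work surface at z = 0. Lengths are in mm, angles in rad, forces in N, time in s.
With the tool pointing down it reaches from about 275 to 850 mm from the base axis. Payload 5.2 kg.
Tool frame: the origin (TCP) lies on the front face of the gripper's body, between the roots of the fingers; the fingertips stand 73 mm ahead of it and the grasp point (between the pads) lies 54 mm ahead of it; z points along the fingers, y is the direction in which the jaws open and shut (so a half turn about z gives the same grasp; the last joint's range is limited). The gripper opens to 85 mm and grips with 20 to 120 N. Pads are 22 mm wide; open, the fingers measure 114 mm over their backs; the gripper's body (76 mm by 85 mm) begins 54 mm behind the grasp point. The pads swing forward as they close: fully open they stand 13 mm farther back than shut.
Start: joints at [1.06, 0.259, 1.535, -0, 1.348, -0.203], TCP at [166.608, 524.164, 303.91] pointing down, gripper open.
Joint ranges: [-3.14, 3.14], [-0.91, 2.08], [0.19, 2.58], [-1.22, 4.36], [0.22, 2.71], [-3.12, 3.12]. Speed limits (rad/s): [2.57, 2.57, 3.14, 3.14, 3.14, 3.14].

### API

Orientations are given as a 3x3 rotation matrix whose columns are the frame's x, y, z axes.
In Python, from plant import get_obs, imaging, workorder gives the robot as it stands. The module is installed in compiled form; this text tells all that it offers.
- The arm moves only by the tool arm_command, never from a script. Its argument "rows" is a list of rows, each a list of 3 entries, a list of its own where there are three numbers: the shift along the tool's x, y, z scaled (see below), then the turn, a rotation vector about the tool's x, y, z scaled (see below), then the gripper command: -1 is fully open, 1 is shut, values between are in proportion. In form: [[[tx, ty, tz], [wx, wy, wz], fingers], ...]. A call has 1 to 12 rows; each row is the pose to reach, as a shift and turn from the pose commanded when the call began, along the tool's axes at that moment, turning the shorter way round; what a row does not reach only later rows make up. The controller multiplies each number of a shift by 100 mm and each number of a turn by 2 pi rad. A row lasts 1/12 s, in which the tool goes at most 41.7 mm and 7.16 degrees, less where a joint would pass 70% of its speed; a pose out of reach is approached as far as the arm can. A call with a number of a shift or a turn outside -1 to 1 is refused whole. A call with a gripper value outside its range is refused whole. The fingers move at their own pace and stop on an object; "grip_force" is the grip in N (left out, the last holds). Time passes only in rows, so rows that repeat a pose let the fingers close. It gives the time, the measured TCP pose, the force and the opening at its end, in the units of the state.
- get_obs(): the state, without advancing time (a new reading comes with each control period).
- imaging.camera(name): name is "scene" or "top" or "wrist"; returns the picture (400x640x3 uint8, blue, green, red); there is no depth.
- imaging.camera_info(name): a dict with "intrinsics" (3x3 intrinsics, pixels), "pose" (4x4, takes a point from camera to world coordinates); the wrist camera has in their place "hand_eye" (4x4, takes a point from camera to tool coordinates, whose origin is the TCP and whose axes are the flange's). Camera axes: x right, y up, looking along -z (the intrinsics and any distortion apply to the point x, -y, -z); pixel columns grow to the right and rows downward; lengths in mm; the calibration is good to about 2 mm. A picture is of the moment at which its call begins: read the wrist's pose just before it. camera_info takes no time and is no camera call.
- workorder.finish_job(): hands the job in, once; it reports no verdict.
Trained networks look in the newest picture that a camera, given by its name, has taken for a name from the list of things; names that differ only in an ending like _2 or _b are one class to them, and where a whole thing is asked for, a point or a joint stands for the part that bears it (a point fixed in the world has none). Each returns a list of dicts, best first, with "conf" (0 to 1); they miss things now and then, are a little off and sometimes report something else, mostly with a low value. They report only what shows in the picture. A call takes as long as a camera call.
- imaging.find_in(camera, thing): "position" ([x, y, z] in mm, in the coordinates of the camera as it stood for that picture, good to about 4 mm: the middle of the surface that is visible of it).
- imaging.outline_of(camera, thing): "mask" (400x640 bool, what is visible of it).
The state is a dict: "t": time; "joint_pos": joint angles; "joint_vel": joint speeds; "joint_torque": joint torques, N m; "eef_pos": TCP position; "orientation": TCP orientation; "ft_force": force on the tool from outside, world axes, zero at the start; "wrist_torque": the same for the moment, N m; "gripper_width": finger opening in mm.
Only numpy, scipy, OpenCV 4.12 (cv2) and the standard library are available. Lean on these libraries where they do the work, as an engineer would, in place of code of your own. Each camera call takes 0.05 s, during which the arm holds its last target.

### The job

Take the roller's axle by its wooden handle and feel its rod gently through the eccentric bearing of the pastry roller that lies on the drying block, until the rod stands well out of the far end. Then lift the roller on the axle and set it down gently in the cradle, with the rod resting in both notches, the roller hanging free between the cheeks and the handle outside. Do not force the rod, carry the roller only on the axle (do not touch it with the gripper), and leave the tin, the spice jar and the mug where they are.

Things in the scene. Friction and masses are not known exactly. Their poses are not given: they have to be found in the camera images.
- axle_handle (a point): Centre of the axle's dark wooden handle, a flat-sided bar 26 wide (x) x 80 long (y) x 34 high (z), loose on the worktop, centre 17 above it. A straight steel rod, 14 diameter, runs along -y on the line through this centre: a collar (30 diameter) from y=-40 to -46, then bare rod to its tip at y=-220. Axle 160 g, balanced in the handle's front half.
- axle_tip (a point): Centre of the free end of the axle's rod, 220 along -y from the handle's centre, same axes. Rod 14 diameter, its end only slightly chamfered (to 12 diameter over the last 3).
- roller_mid (a point): Centre of the pastry roller: light wooden barrel, 64 diameter, 90 long, axis = its y, 0.18 to 0.3 kg, lying loose on the drying block. The rod enters at its +y end, through the hole of a white plastic bearing tube (see roller), whose mouth is 48 from this centre along y.
- block: Fixed wooden drying block, 80 (x) x 112 (y), origin under it on the worktop. Two rails carry the roller, its axis 43 above the worktop and along the block's y. A low stop (top 20 high) at the -y end, 6 to 10 beyond the roller's wood, keeps it from being pushed along; the rod passes above the stop. The +y end is open.
- cradle: Fixed wooden cradle, base 90 (x) x 160 (y) x 8 high, origin under its centre. Two cheeks 10 thick at y=-67 and +67, each with an open notch at x=0: flat bottom 50 high (rod axis rests at 57), 20 wide, widening to 45 at 72 high. The axle lies along y, handle outside the +y cheek, e.g. its centre at y=+128, tip at -92; the roller hangs between the cheeks.
- bean_tin: Bystander: squat round tin, 76 diameter, 58 high, origin under its centre. Leave it.
- jar: Bystander: small glass spice jar, 42 diameter, 96 high, origin under its centre. Leave it.
- cup: Bystander: orange mug, 78 x 108, 101 high, origin under its centre. Leave it.
- roller: Same roller, origin and axes. Its eccentric bearing tube (40 diameter, straight 17 diameter hole, 96 long, 3 out of each end) has the hole parallel to the roller's y but 9 off its axis, on the upper side (roller's +z at the start) but turned anywhere up to 86 degrees to either side. The angle is not measured; find it by feel or eye. It is stiff. The lifted roller may turn round the rod.
- axle: The whole axle (origin 17 under the handle's centre, axes as axle_handle).

How it is judged (in metres and radians):
On the way, in this order (a step that is already met when the one before it is completed fails the run):
1. the rod is right through the roller, its tip at least 10 mm out of the far end of the bearing (y of axle_tip in the frame of roller_mid below -0.058 m and x of axle_tip in the frame of roller_mid between -0.02 and 0.02 m and z of axle_tip in the frame of roller_mid between -0.02 and 0.02 m and x of axle_handle in the frame of roller_mid between -0.02 and 0.02 m and z of axle_handle in the frame of roller_mid between -0.02 and 0.02 m and y of axle_handle in the frame of roller_mid above 0.09 m), for 0.2 s.
2. the roller is lifted clear on the axle, its centre above 90 mm (all of step 1 and height (world z) of roller_mid above 0.09 m), for 0.2 s.
At the end, for the whole second after the job is handed in: Rod through the roller, tip 10 mm or more out of its far end, lying in both notches: tip and handle centre 51 to 63 mm high, within 18 mm of the cradle's middle plane, handle outside the +y cheek, tip beyond the other; roller centre within 19 mm of the cradle's middle; all at rest (all of step 1 and y of roller_mid in the frame of cradle between -0.019 and 0.019 m and x of axle_tip in the frame of cradle between -0.018 and 0.018 m and x of axle_handle in the frame of cradle between -0.018 and 0.018 m and z of axle_tip in the frame of cradle between 0.051 and 0.063 m and z of axle_handle in the frame of cradle between 0.051 and 0.063 m and y of axle_tip in the frame of cradle below -0.073 m and y of axle_handle in the frame of cradle above 0.108 m and linear speed of each of roller, axle below 0.02 m/s); the robot touches nothing.
It fails at once if the rod is forced: more than 25 N between axle and roller (contact force between axle and roller above 25 N).
It fails at once if the axle is slammed or pressed into the cradle with more than 25 N (contact force between axle and cradle above 25 N).
It fails at once if the gripper or arm touches the roller (contact force between any of the fingers, the arm and roller above 1 N).
It fails at once if the tin, the spice jar or the mug is moved by more than 25 mm (distance of any of bean_tin, jar, cup from where it was at the start of the episode above 0.025 m).
It also fails if it takes over 72 s, if anything falls off the work surface, if the arm or the gripper's body presses on something with over 40 N, if the wrist force passes 120 N, or if a joint passes its speed limit or range.

## Working session

There is one attempt and no reset: what is moved stays moved. The work goes in short steps, Python scripts to look and compute and a tool call to move; the robot and the scene stay as the last step left them, time stands still between calls to the robot, and variables do not carry over. Pictures are saved under pics/ and viewed, and the job is handed in when it is done.

Besides the shell and the picture viewer there is one more tool, called after "Call:" as a command line: name --argument value ..., lists and objects as JSON in quotes. arm_command: Moves the arm, as the interface text tells. Shifts and turns lie within -1 to 1; 1 stands for 100 mm of shift or 2 pi rad of turn. Its arguments: {"type":"object","properties":{"rows":{"type":"array"},"grip_force":{"type":"number"}},"required":["rows"]}

```bash
mkdir -p pics; ls; cat > h.py <<'E'
import numpy as np, cv2
from plant import get_obs, imaging, workorder
def pic(cam,name):
    im=imaging.camera(cam); cv2.imwrite(f'pics/{name}.png',im); return im
def world(cam,p,obs=None):
    ci=imaging.camera_info(cam)
    p=np.append(np.array(p,float),1)
    if cam=='wrist':
        T=np.eye(4);T[:3,:3]=np.array(obs['orientation']);T[:3,3]=obs['eef_pos']
        return (T@np.array(ci['hand_eye'])@p)[:3]
    return (np.array(ci['pose'])@p)[:3]
def campose(cam,obs=None):
    ci=imaging.camera_info(cam)
    if cam=='wrist':
        T=np.eye(4);T[:3,:3]=np.array(obs['orientation']);T[:3,3]=obs['eef_pos']
        return T@np.array(ci['hand_eye'])
    return np.array(ci['pose'])
def px2w(cam,uv,z,obs=None):
    ci=imaging.camera_info(cam);K=np.array(ci['intrinsics']);P=campose(cam,obs)
    d=np.linalg.inv(K)@np.array([uv[0],uv[1],1.]); d=np.array([d[0],-d[1],-d[2]])
    d=P[:3,:3]@d; o=P[:3,3]
    return o+d*(z-o[2])/d[2]
def w2px(cam,p,obs=None):
    ci=imaging.camera_info(cam);K=np.array(ci['intrinsics']);P=campose(cam,obs)
    q=P[:3,:3].T@(np.array(p,float)-P[:3,3]); q=np.array([q[0],-q[1],-q[2]]); q=K@q
    return q[:2]/q[2]
E
python3 - <<'E'
from h import *
o=get_obs();print({k:np.round(v,3).tolist() for k,v in o.items()})
for c in['top','scene']:
    pic(c,c+'0')
    ci=imaging.camera_info(c); print(c,{k:np.round(v,2).tolist() for k,v in ci.items()})
pic('wrist','wrist0')
print(imaging.camera_info('wrist'))
for c in['top']:
  for n in['axle_handle','axle_tip','roller','block','cradle']:
    r=imaging.find_in(c,n); print(c,n,[(round(x['conf'],2),np.round(world(c,x['position']),1).tolist()) for x in r[:2]])
E
```

```text
pics
{'t': 0.0, 'joint_pos': [1.06, 0.259, 1.536, 0.0, 1.348, -0.203], 'joint_vel': [-0.001, 0.001, -0.002, 0.001, 0.001, -0.002], 'joint_torque': [-0.0, -44.603, -29.057, -0.0, 0.012, -0.0], 'eef_pos': [166.406, 523.814, 303.059], 'orientation': [[-0.953, 0.303, -0.001], [0.303, 0.953, -0.002], [0.0, -0.002, -1.0]], 'ft_force': [-0.44, -0.397, -0.587], 'wrist_torque': [-0.085, -0.086, -0.027], 'gripper_width': 85.58}
top {'intrinsics': [[402.64, 0.0, 323.2], [0.0, 402.64, 209.87], [0.0, 0.0, 1.0]], 'pose': [[0.02, 0.98, -0.19, 328.21], [-1.0, 0.02, -0.01, -15.35], [-0.01, 0.19, 0.98, 1234.13], [0.0, 0.0, 0.0, 1.0]]}
scene {'intrinsics': [[391.54, 0.0, 317.59], [0.0, 391.54, 201.57], [0.0, 0.0, 1.0]], 'pose': [[0.64, 0.48, -0.6, -104.26], [-0.77, 0.39, -0.51, -565.71], [-0.01, 0.79, 0.62, 769.09], [0.0, 0.0, 0.0, 1.0]]}
{'intrinsics': array([[288.19545919,   0.        , 320.60114349],
       [  0.        , 288.19545919, 201.28119133],
       [  0.        ,   0.        ,   1.        ]]), 'hand_eye': array([[-7.56446108e-04,  9.64322498e-01,  2.64729197e-01,
         6.54261642e+01],
       [ 9.99998833e-01,  1.08087925e-03, -1.07986184e-03,
        -3.24257051e-01],
       [-1.32747536e-03,  2.64728072e-01, -9.64322190e-01,
        -7.02246957e+01],
       [ 0.00000000e+00,  0.00000000e+00,  0.00000000e+00,
         1.00000000e+00]])}
top axle_handle [(0.75, [544.1, 254.7, 24.8]), (0.64, [474.8, -368.7, 10.7])]
top axle_tip [(0.77, [554.7, 252.0, 28.3])]
top roller [(0.76, [448.0, -49.1, 71.8]), (0.57, [680.2, 27.7, 45.8])]
top block [(0.85, [422.3, -76.8, 6.6])]
top cradle [(0.6, [474.4, -372.0, 11.9])]
```

View pics/top0.png

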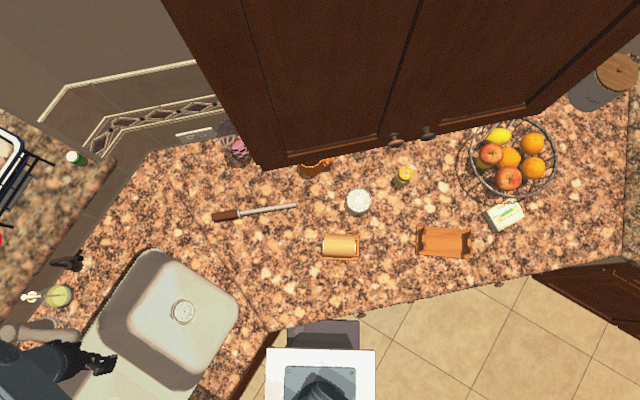

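View pics/scene0.png

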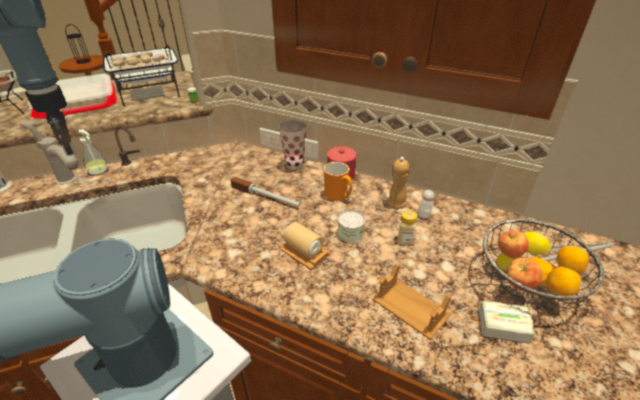

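View pics/wrist0.png

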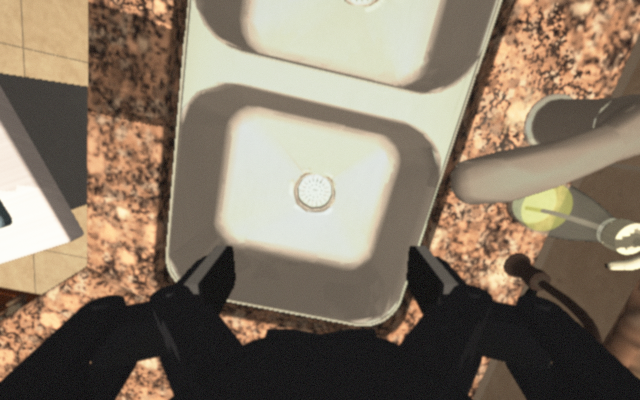

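```bash
python3 - <<'E'
from h import *
a=cv2.imread('pics/top0.png')[140:280,200:490]; b=cv2.imread('pics/scene0.png')
cv2.imwrite('pics/topz.png',cv2.resize(a,None,fx=2.75,fy=2.75,interpolation=2))
c=cv2.resize(b[215:270,275:345],None,fx=7,fy=7,interpolation=2); cv2.imwrite('pics/sc1.png',c)
c=cv2.resize(b[260:340,365:465],None,fx=6,fy=6,interpolation=2); cv2.imwrite('pics/sc2.png',c)
for n,p,z in[('handleL',(213,217),34),('handleR',(240,214),34),('tip',(297,206),24)]:print(n,px2w('top',p,z))
E
```

```text
handleL [528.53872787 332.62803546  34.        ]
handleR [539.51687767 251.24064134  34.        ]
tip [569.91977956  79.91063739  24.        ]
```

View pics/topz.png

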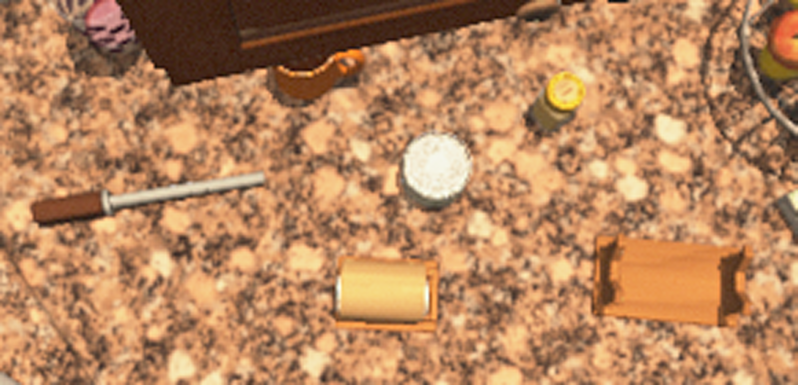

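View pics/sc1.png

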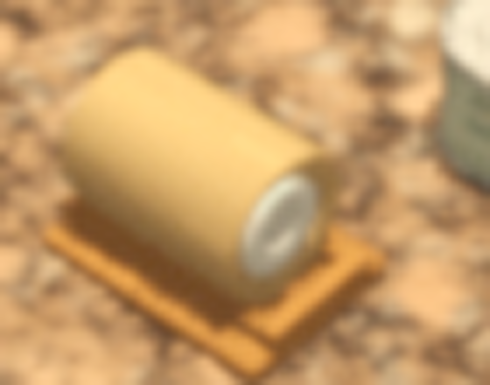

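View pics/sc2.png

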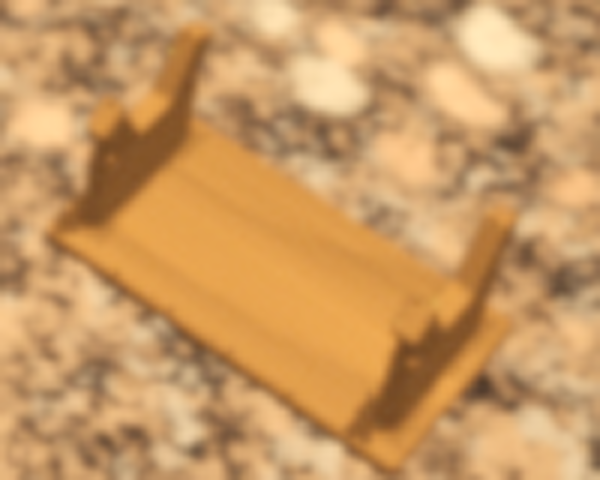

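```bash
cat >> h.py <<'E'
def mask(cam,n,k=0):
    r=imaging.outline_of(cam,n); return r
E
python3 - <<'E'
from h import *
for n,z in[('axle',17),('roller',43),('block',10),('cradle',8)]:
    r=imaging.outline_of('top',n)
    for x in r[:1]:
        m=x['mask'].astype(np.uint8); ys,xs=np.nonzero(m)
        np.save(f'm_{n}.npy',m)
        rect=cv2.minAreaRect(np.c_[xs,ys].astype(np.float32))
        box=cv2.boxPoints(rect)
        print(n,x['conf'],m.sum(),np.round(rect[0],1),np.round(rect[1],1),np.round(rect[2],1))
        w=np.array([px2w('top',b,z) for b in box]); print(np.round(w,1).tolist(),'c',np.round(w.mean(0),1))
for n in['bean_tin','jar','cup']:
    r=imaging.find_in('top',n); print(n,[(round(x['conf'],2),np.round(world('top',x['position']),1).tolist()) for x in r[:1]])
E
```

```text
axle 0.79 600 [253.9 211.1] [11.5 85.6] 81.9
[[548.5, 345.7, 17.0], [592.2, 85.9, 17.0], [556.6, 79.6, 17.0], [513.3, 338.1, 17.0]] c [552.6 212.3  17. ]
roller 0.9 685 [339.1 244.9] [32.7 21.4] 3.4
[[421.6, -0.9, 43.0], [485.0, -3.1, 43.0], [481.4, -100.4, 43.0], [418.1, -97.1, 43.0]] c [451.5 -50.4  43. ]
block 0.66 234 [340.8 246.4] [36.3 26.5] 4.4
[[413.2, 0.7, 10.0], [493.8, -3.6, 10.0], [487.6, -114.4, 10.0], [407.3, -108.7, 10.0]] c [450.5 -56.5  10. ]
cradle 0.68 1709 [444.7 241.5] [60.5 30.9] 6.2
[[433.5, -275.8, 8.0], [528.1, -287.9, 8.0], [511.8, -471.2, 8.0], [417.8, -456.6, 8.0]] c [ 472.8 -372.9    8. ]
bean_tin [(0.72, [582.5, -103.7, 57.4])]
jar [(0.82, [651.7, -238.1, 94.0])]
cup [(0.77, [677.4, 29.4, 47.3])]
```

```bash
cat >> h.py <<'E'
from scipy.spatial.transform import Rotation as R
def pose(yaw_deg,tilt_deg):
    # tool x along object +y (yaw), tilt toward -y
    a=np.radians(tilt_deg); x=np.array([0,np.cos(a),-np.sin(a)]);z=np.array([0,-np.sin(a),-np.cos(a)]);y=np.cross(z,x)
    return R.from_euler('z',yaw_deg,degrees=True).as_matrix()@np.c_[x,y,z]
def rel(tp,tR,o=None):
    o=o or get_obs(); M=np.array(o['orientation']); 
    s=M.T@(np.array(tp)-np.array(o['eef_pos']))/100
    w=R.from_matrix(M.T@tR).as_rotvec()/(2*np.pi)
    print('shift',np.round(s,4).tolist(),'turn',np.round(w,4).tolist(),'rows>=',np.linalg.norm(s)*100/41.7,np.linalg.norm(w)*360/7.16)
def st():
    o=get_obs();print('t',round(o['t'],2),'p',np.round(o['eef_pos'],1),'F',np.round(o['ft_force'],2),'T',np.round(o['wrist_torque'],2),'w',round(o['gripper_width'],1));print(np.round(o['orientation'],3).tolist(),np.round(o['joint_pos'],2))
    return o
E
python3 - <<'E'
from h import *
f=np.array([453,-2,47.]); Rm=R.from_euler('z',-2.5,degrees=True).as_matrix()
M=pose(-2.5,45)
cam=f+Rm@np.array([0,.87,.5])*270
# tcp s.t. camera there
he=np.array(imaging.camera_info('wrist')['hand_eye'])
tcp=cam-M@he[:3,3]
print(tcp,M); rel(tcp,M)
E
```

```text
[459.38586792 136.83399056 178.60687439] [[ 0.03084356  0.99904822 -0.03084356]
 [ 0.70643377 -0.04361939 -0.70643377]
 [-0.70710678  0.         -0.70710678]]
shift [-3.9635, -2.804, 1.2534] turn [0.0814, -0.1063, 0.1965] rows>= 12.02449157477279 11.957336042403028
```

Call:
arm_command --rows '[[[-0.33,-0.23,0.08],[0,0,0],-1],[[-0.66,-0.47,0.16],[0,0,0],-1],[[-0.99,-0.7,0.25],[0,0,0],-1]]'

```text
t: 1.0
eef_pos: [239.9, 426.7, 278.8]
orientation: [[-0.954, 0.301, 0.001], [0.301, 0.954, 0.001], [-0.001, 0.001, -1.0]]
ft_force: [0.6, 1.0, -0.7]
gripper_width: 85.6
```

Call:
arm_command --rows '[[[-0.33,-0.23,0.08],[0,0,0],-1],[[-0.66,-0.47,0.16],[0,0,0],-1],[[-0.99,-0.7,0.25],[0,0,0],-1]]'

```text
t: 1.25
eef_pos: [313.6, 329.2, 254.0]
orientation: [[-0.953, 0.302, 0.001], [0.302, 0.953, 0.001], [-0.001, 0.001, -1.0]]
ft_force: [0.8, 0.8, 0.9]
gripper_width: 85.2
```

Call:
arm_command --rows '[[[-0.33,-0.23,0.08],[0,0,0],-1],[[-0.66,-0.47,0.16],[0,0,0],-1],[[-0.99,-0.7,0.25],[0,0,0],-1]]'

```text
t: 1.5
eef_pos: [387.0, 232.3, 229.0]
orientation: [[-0.953, 0.303, 0.001], [0.303, 0.953, 0.0], [-0.001, 0.001, -1.0]]
ft_force: [0.6, 0.8, 0.6]
gripper_width: 85.3
```

Call:
arm_command --rows '[[[-0.33,-0.23,0.08],[0,0,0],-1],[[-0.66,-0.47,0.16],[0,0,0],-1],[[-0.99,-0.7,0.25],[0,0,0],-1]]'

```text
t: 1.75
eef_pos: [460.2, 135.4, 204.0]
orientation: [[-0.953, 0.303, 0.001], [0.303, 0.953, 0.0], [-0.001, 0.0, -1.0]]
ft_force: [0.7, 0.8, 0.5]
gripper_width: 85.3
```

```bash
python3 - <<'E'
from h import *
st(); rel([459.4,136.8,178.6],pose(-2.5,45))
E
```

```text
t 1.75 p [460.2 135.4 204. ] F [0.67 0.8  0.54] T [-0.01 -0.01  0.06] w 85.3
[[-0.953, 0.303, 0.001], [0.303, 0.953, 0.0], [-0.001, 0.0, -1.0]] [ 0.05  0.23  1.84  0.    1.07 -1.21]
shift [0.0125, 0.0105, 0.2535] turn [0.0815, -0.1063, 0.1964] rows>= 0.6091636090759119 11.95356830696506
```

Call:
arm_command --rows '[[[0.01,0.01,0.25],[0.0815,-0.1063,0.1964],-1],[[0.01,0.01,0.25],[0.0815,-0.1063,0.1964],-1],[[0.01,0.01,0.25],[0.0815,-0.1063,0.1964],-1],[[0.01,0.01,0.25],[0.0815,-0.1063,0.1964],-1],[[0.01,0.01,0.25],[0.0815,-0.1063,0.1964],-1],[[0.01,0.01,0.25],[0.0815,-0.1063,0.1964],-1],[[0.01,0.01,0.25],[0.0815,-0.1063,0.1964],-1],[[0.01,0.01,0.25],[0.0815,-0.1063,0.1964],-1],[[0.01,0.01,0.25],[0.0815,-0.1063,0.1964],-1],[[0.01,0.01,0.25],[0.0815,-0.1063,0.1964],-1],[[0.01,0.01,0.25],[0.0815,-0.1063,0.1964],-1],[[0.01,0.01,0.25],[0.0815,-0.1063,0.1964],-1]]'

```text
t: 2.75
eef_pos: [458.5, 139.1, 179.1]
orientation: [[0.014, 1.0, -0.023], [0.713, -0.026, -0.701], [-0.701, -0.006, -0.713]]
ft_force: [-0.1, -0.0, 0.4]
gripper_width: 85.6
```

Call:
arm_command --rows '[[[0,0,0],[0,0,0],-1],[[0,0,0],[0,0,0],-1]]'

```text
t: 2.92
eef_pos: [458.8, 139.1, 178.1]
orientation: [[0.005, 1.0, -0.022], [0.716, -0.018, -0.698], [-0.698, -0.012, -0.716]]
ft_force: [-1.4, -0.2, 0.3]
gripper_width: 85.5
```

```bash
python3 - <<'E'
from h import *
o=st(); im=pic('wrist','w1')
np.save('o1.npy',o,allow_pickle=True)
print('face px',w2px('wrist',[453,-2,43],o))
E
```

```text
t 2.92 p [458.8 139.1 178.1] F [-1.36 -0.22  0.31] T [ 0.34  0.02 -0.04] w 85.5
[[0.005, 1.0, -0.022], [0.716, -0.018, -0.698], [-0.698, -0.012, -0.716]] [ 0.43  0.51  1.72 -0.69  1.38  0.75]
face px [317.68348436 201.89616597]
```

View pics/w1.png

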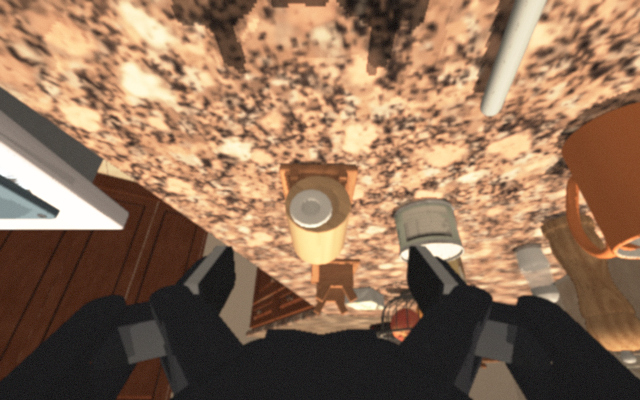

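```bash
python3 - <<'E'
from h import *
a=cv2.imread('pics/w1.png')[155:275,270:370]
cv2.imwrite('pics/w1z.png',cv2.resize(a,None,fx=5,fy=5,interpolation=2))
E
```

```text
(no output)
```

View pics/w1z.png

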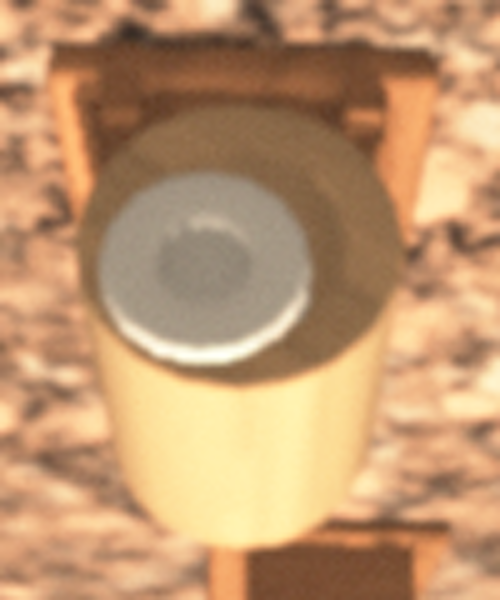

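```bash
python3 - <<'E'
from h import *
o=np.load('o1.npy',allow_pickle=True).item()
P=campose('wrist',o);K=np.array(imaging.camera_info('wrist')['intrinsics'])
def ray(uv):
    d=np.linalg.inv(K)@np.array([uv[0],uv[1],1.]);return P[:3,:3]@np.array([d[0],-d[1],-d[2]])
def aty(uv,y):
    d=ray(uv);return P[:3,3]+d*(y-P[1,3])/d[1]
for y0 in(-8,-5,-2,1):
    b=aty((270+240.5/5-.4,155+243/5-.4),y0-3);h=aty((270+204/5-.4,155+262/5-.4),y0)
    wl=aty((270+78/5-.4,155+243/5-.4),y0-3);wr=aty((270+403/5-.4,155+243/5-.4),y0-3)
    t=aty((270+240/5-.4,155+103/5-.4),y0-3);bt=aty((270+240/5-.4,155+383/5-.4),y0-3)
    print(y0,b,h,'off',(h-b)[[0,2]],'w',wr[0]-wl[0],'h',bt[2]-t[2])
# block yaw & corners in wrist, tip
for uv in[(283,167),(355,167)]: print(px2w('wrist',uv,8,o))
print('tip',px2w('wrist',(492,111),17,o), 'rod far', px2w('wrist',(535,0),24,o))
print('tip top',px2w('top',(297,206),17))
E
```

```text
-8 [452.70045879 -11.          39.2265399 ] [445.81526146  -8.          45.21929048] off [-6.88519733  5.99275058] w 64.19179109375477 h 64.07779848356695
-5 [452.81369426  -8.          40.96318483] [446.01486636  -5.          46.90340973] off [-6.7988279  5.9402249] w 63.40924159271253 h 63.296638644017264
-2 [452.92692972  -5.          42.69982977] [446.21447125  -2.          48.58752899] off [-6.71245847  5.88769923] w 62.626692091670236 h 62.51547880446758
1 [453.04016519  -2.          44.4364747 ] [446.41407615   1.          50.27164825] off [-6.62608904  5.83517355] w 61.84414259062794 h 61.73431896491792
[418.23007553   6.67636699   8.        ]
[489.48913399   6.42128803   8.        ]
tip [582.14206601  84.94535319  17.        ] rod far [563.69023205 161.40221822  24.        ]
tip top [571.31793269  80.46165433  17.        ]
```

```bash
python3 - <<'E'
from h import *
rel([455,-40,225],pose(0,0))
E
```

```text
shift [-1.6048, -0.0081, 0.9151] turn [-0.0029, 0.1229, -0.0021] rows>= 4.430273570562197 6.182088924358578
```

Call:
arm_command --rows '[[[-0.2,0,0.11],[0,0.02,0],-1],[[-0.4,0,0.22],[0,0.04,0],-1],[[-0.6,0,0.34],[0,0.06,0],-1],[[-0.8,0,0.46],[0,0.08,0],-1],[[-0.8,0,0.46],[0,0.1,0],-1],[[-0.8,0,0.46],[-0.003,0.123,-0.002],-1]]'

```text
t: 3.47
eef_pos: [457.5, 48.0, 204.3]
orientation: [[0.006, 1.0, 0.009], [1.0, -0.006, -0.021], [-0.02, 0.009, -1.0]]
ft_force: [-0.0, -1.1, -1.1]
gripper_width: 85.4
```

```bash
python3 - <<'E'
from h import *
rel([455,-40,225],pose(0,0))
E
```

```text
shift [-0.8838, -0.0186, -0.189] turn [0.0014, 0.0033, -0.0009] rows>= 2.1677833737170045 0.18465910945762287
```

Call:
arm_command --rows '[[[-0.4,-0.01,-0.1],[0.001,0.003,0],-1],[[-0.78,-0.02,-0.19],[0.001,0.003,0],-1],[[-0.88,-0.02,-0.19],[0.001,0.003,0],-1],[[-0.88,-0.02,-0.19],[0.001,0.003,0],-1]]'

```text
t: 3.8
eef_pos: [454.4, -41.4, 224.6]
orientation: [[0.01, 1.0, -0.001], [1.0, -0.01, -0.008], [-0.008, -0.001, -1.0]]
ft_force: [-0.9, 0.1, -0.3]
gripper_width: 85.3
```

```bash
python3 - <<'E'
from h import *
o=st(); im=pic('wrist','w2')
np.save('o2.npy',o,allow_pickle=True)
a=im[60:330,200:440]
cv2.imwrite('pics/w2z.png',cv2.resize(a,None,fx=2.2,fy=2.2,interpolation=2))
E
```

```text
t 3.8 p [454.4 -41.4 224.6] F [-0.92  0.11 -0.33] T [-0.   -0.03  0.02] w 85.3
[[0.01, 1.0, -0.001], [1.0, -0.01, -0.008], [-0.008, -0.001, -1.0]] [-0.33  0.16  1.87 -0.01  1.11 -0.32]
```

View pics/w2z.png

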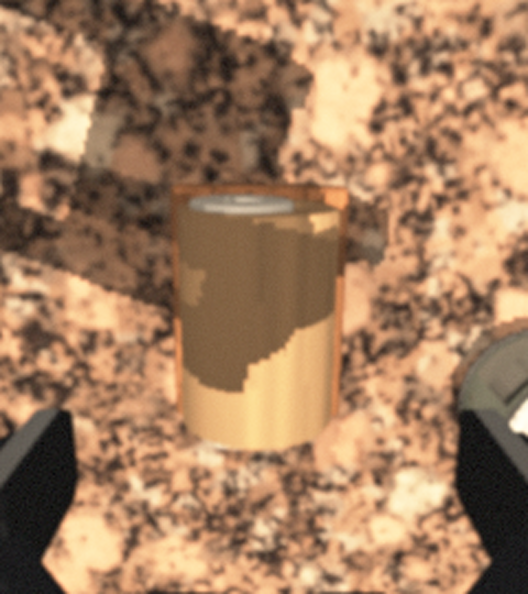

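```bash
python3 - <<'E'
from h import *
from scipy.optimize import least_squares
o=np.load('o2.npy',allow_pickle=True).item()
im=cv2.imread('pics/w2.png').astype(np.float32)
# subpixel edges along rows
P=campose('wrist',o);K=np.array(imaging.camera_info('wrist')['intrinsics'])
def ray(uv):
    d=np.linalg.inv(K)@np.array([uv[0],uv[1],1.]);d=P[:3,:3]@np.array([d[0],-d[1],-d[2]]);return d/np.linalg.norm(d)
m=imaging.outline_of('wrist','roller'); print([(x['conf'],x['mask'].sum()) for x in m])
M=m[0]['mask']
z=lambda p:(200+p[0]/2.2-.3,60+p[1]/2.2-.3)
def fit(pts):
    def res(v):
        a=np.array([v[0],-50,43.]);u=np.array([-np.sin(v[1]),np.cos(v[1]),0])
        out=[]
        for p in pts:
            d=ray(p);n=np.cross(d,u);n/=np.linalg.norm(n);out.append(abs((P[:3,3]-a)@n)-32)
        return out
    s=least_squares(res,[453,-.04],x_scale=[1,.01]);return s.x[0],np.degrees(s.x[1]),np.round(s.fun,2)
print('manual',fit([z((178,225)),z((184,425)),z((343,225)),z((336,425))]))
pts=[]
rows=[r for r in range(160,252,3)]
L=[];Rr=[]
for r in rows:
    c=np.nonzero(M[r])[0]
    if len(c): L.append((c[0]-.5,r));Rr.append((c[-1]+.5,r))
print(L[::4],Rr[::4])
a=fit(L+Rr);print('mask',a[:2],np.abs(a[2]).max())
ys,xs=np.nonzero(M);print('rows',ys.min(),ys.max())
# tube mouth y: top of white at zoom row 196, at hole height ~; bottom end
b=imaging.outline_of('wrist','block')
for x in b[:1]:
    bm=x['mask'].astype(np.uint8);ys,xs=np.nonzero(bm);print('block',x['conf'],xs.min(),xs.max(),ys.min(),ys.max())
print('block front', px2w('wrist',z((174,186)),20,o),px2w('wrist',z((348,187)),20,o))
print('block front0', px2w('wrist',z((174,186)),8,o),px2w('wrist',z((348,187)),8,o))
for uv in[(205,200),(285,200)]:print('mouth', px2w('wrist',z(uv),60,o))
E
```

```text
[(0.62, np.int64(7778))]
manual (np.float64(453.1767283769965), np.float64(-0.8672543598860513), array([0.44, 0.68, 0.43, 0.68]))
[(np.float64(281.5), 160), (np.float64(280.5), 172), (np.float64(280.5), 184), (np.float64(281.5), 196), (np.float64(282.5), 208), (np.float64(281.5), 220), (np.float64(281.5), 232), (np.float64(282.5), 244)] [(np.float64(354.5), 160), (np.float64(353.5), 172), (np.float64(352.5), 184), (np.float64(352.5), 196), (np.float64(351.5), 208), (np.float64(351.5), 220), (np.float64(350.5), 232), (np.float64(350.5), 244)]
mask (np.float64(452.00447410669113), np.float64(-1.5874336275880143)) 1.23
rows 149 264
block 0.88 277 358 144 247
block front [416.88238524   3.90068165  20.        ] [490.95601277   2.72580753  20.        ]
block front0 [415.14865291   2.95887269   8.        ] [492.46348518   1.73259016   8.        ]
mouth [433.75079969   1.88723549  60.        ]
mouth [463.01021761   1.58923385  60.        ]
```

Call:
arm_command --rows '[[[0.4,0.1,0.03],[0,0,-0.005],-1],[[0.83,0.2,0.06],[0,0,-0.01],-1]]'

```text
t: 4.12
eef_pos: [474.1, 42.6, 216.6]
orientation: [[-0.055, 0.998, -0.005], [0.998, 0.055, -0.006], [-0.006, -0.005, -1.0]]
ft_force: [1.7, 0.6, 0.5]
gripper_width: 85.5
```

Call:
arm_command --rows '[[[0.41,0.1,0.03],[0,0,-0.005],-1],[[0.83,0.2,0.06],[0,0,-0.01],-1]]'

```text
t: 4.28
eef_pos: [488.3, 127.1, 209.8]
orientation: [[-0.122, 0.992, -0.006], [0.992, 0.122, -0.006], [-0.005, -0.007, -1.0]]
ft_force: [0.1, -1.8, 0.0]
gripper_width: 85.6
```

Call:
arm_command --rows '[[[0.41,0.1,0.03],[0,0,-0.005],-1],[[0.83,0.2,0.06],[0,0,-0.01],-1]]'

```text
t: 4.45
eef_pos: [497.4, 210.3, 203.2]
orientation: [[-0.186, 0.983, -0.006], [0.983, 0.186, -0.006], [-0.005, -0.007, -1.0]]
ft_force: [1.1, -0.3, 0.6]
gripper_width: 85.4
```

```bash
python3 - <<'E'
from h import *
st(); rel([534,292,200],pose(9.6,0))
E
```

```text
t 4.45 p [497.4 210.3 203.2] F [ 1.05 -0.26  0.59] T [-0.01  0.01  0.03] w 85.4
[[-0.186, 0.983, -0.006], [0.983, 0.186, -0.006], [-0.005, -0.007, -1.0]] [ 0.2   0.33  1.69 -0.01  1.12  0.01]
shift [0.7354, 0.5116, 0.0249] turn [-0.0011, 0.0008, 0.0031] rows>= 2.1491072548872596 0.16974610730467662
```

Call:
arm_command --rows '[[[0.36,0.26,0.01],[0,0,0.003],-1],[[0.73,0.51,0.02],[-0.001,0.001,0.003],-1],[[0.73,0.51,0.02],[-0.001,0.001,0.003],-1],[[0.73,0.51,0.02],[-0.001,0.001,0.003],-1]]'

```text
t: 4.78
eef_pos: [534.5, 291.4, 200.0]
orientation: [[-0.169, 0.986, -0.001], [0.986, 0.169, 0.001], [0.001, -0.001, -1.0]]
ft_force: [-0.1, 0.2, 0.2]
gripper_width: 85.4
```

```bash
python3 - <<'E'
from h import *
o=st(); im=pic('wrist','w3')
np.save('o3.npy',o,allow_pickle=True)
m=imaging.outline_of('wrist','axle')
M=m[0]['mask'];np.save('m3.npy',M);print(m[0]['conf'],M.sum())
im2=im.copy(); im2[M^cv2.erode(M.astype(np.uint8),np.ones((3,3))).astype(bool)]=(0,255,0)
cv2.imwrite('pics/w3z.png',np.vstack([cv2.resize(im[90:390,190:450],None,fx=1.5,fy=1.5),])) 
E
```

```text
t 4.78 p [534.5 291.4 200. ] F [-0.14  0.19  0.17] T [-0.02  0.   -0.04] w 85.4
[[-0.169, 0.986, -0.001], [0.986, 0.169, 0.001], [0.001, -0.001, -1.0]] [0.32 0.45 1.53 0.   1.17 0.14]
0.79 4289
```

View pics/w3.png

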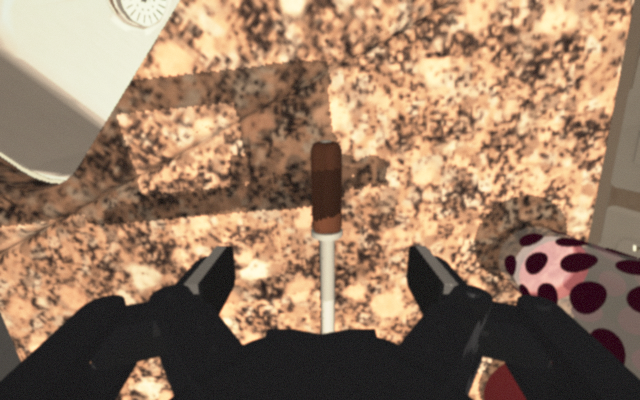

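```bash
python3 - <<'E'
from h import *
o=np.load('o3.npy',allow_pickle=True).item(); M=np.load('m3.npy')
for r in (150,170,190,210,230,250,280,310,330):
    c=np.nonzero(M[r])[0]
    if len(c): 
        z=34 if r<232 else 17
        print(r,c[0],c[-1],np.round(px2w('wrist',((c[0]+c[-1])/2,r),z,o),1))
ys,xs=np.nonzero(M);print(ys.min(),ys.max())
for r in(143,ys.min(),233,237):print(r,np.round(px2w('wrist',(327,r),34,o),1))
E
```

```text
150 310 341 [531.9 336.3  34. ]
170 311 341 [535.2 320.3  34. ]
190 311 341 [538.1 303.7  34. ]
210 312 341 [541.6 286.4  34. ]
230 311 342 [544.7 268.5  34. ]
250 320 333 [549.7 242.1  17. ]
280 320 334 [555.7 210.6  17. ]
310 321 334 [562.2 177.1  17. ]
330 321 333 [565.8 153.5  17. ]
140 333
143 [532.2 342.   34. ]
140 [531.8 344.4  34. ]
233 [545.6 265.8  34. ]
237 [546.3 262.1  34. ]
```

```bash
python3 - <<'E'
from h import *
st(); rel([541,292,78],pose(10.5,0)); rel([541,292,105],pose(10.5,0))
E
```

```text
t 4.88 p [534.  288.1 200.2] F [ 0.42 -0.76  0.43] T [-0.03 -0.02  0.01] w 85.4
[[-0.165, 0.986, -0.003], [0.986, 0.165, -0.0], [0.0, -0.003, -1.0]] [0.31 0.44 1.53 0.   1.17 0.14]
shift [0.0262, 0.0786, 1.2221] turn [-0.0004, -0.0, -0.0027] rows>= 2.9373212230130195 0.1381251428433042
shift [0.0263, 0.0779, 0.9521] turn [-0.0004, -0.0, -0.0027] rows>= 2.291605858754311 0.1381251428433042
```

Call:
arm_command --rows '[[[0,0,0],[0,0,0],-1],[[0,0,0],[0,0,0],-1]]'

```text
t: 5.05
eef_pos: [535.0, 286.3, 201.2]
orientation: [[-0.162, 0.987, -0.001], [0.987, 0.162, 0.0], [0.001, -0.001, -1.0]]
ft_force: [-0.6, -0.0, -0.2]
gripper_width: 85.5
```

```bash
python3 - <<'E'
from h import *
o=st()
for i in range(3):
    imaging.camera('wrist'); oo=get_obs(); print(oo['t'],np.round(oo['eef_pos'],2))
im=pic('wrist','w4'); oo=get_obs()
m=imaging.outline_of('wrist','axle');M=m[0]['mask'];o=oo
for r in (150,190,230,250,280,310,330):
    c=np.nonzero(M[r])[0]
    if len(c): 
        z=34 if r<232 else 17
        print(r,c[0],c[-1],np.round(px2w('wrist',((c[0]+c[-1])/2,r),z,o),1))
E
```

```text
t 5.05 p [535.  286.3 201.2] F [-0.62 -0.01 -0.24] T [0.04 0.06 0.01] w 85.5
[[-0.162, 0.987, -0.001], [0.987, 0.162, 0.0], [0.001, -0.001, -1.0]] [0.31 0.44 1.53 0.   1.17 0.14]
5.1 [535.27 286.22 201.31]
5.15 [535.46 286.27 201.43]
5.2 [535.58 286.35 201.43]
150 310 340 [533.4 331.2  34. ]
190 311 340 [539.3 298.3  34. ]
230 311 341 [545.6 262.8  34. ]
250 320 333 [550.9 236.3  17. ]
280 321 334 [557.2 204.7  17. ]
310 322 334 [563.4 171.   17. ]
330 322 335 [568.  147.3  17. ]
```

```bash
python3 - <<'E'
from h import *
st(); rel([542.2,286.6,78],pose(10.6,0))
E
```

```text
t 5.3 p [535.7 286.6 201.4] F [ 0.46 -0.31  0.3 ] T [-0.02 -0.    0.01] w 85.4
[[-0.161, 0.987, -0.0], [0.987, 0.161, 0.001], [0.001, -0.0, -1.0]] [0.31 0.44 1.53 0.   1.17 0.15]
shift [-0.0117, 0.0638, 1.234] turn [-0.0, -0.0002, -0.0037] rows>= 2.963411890395548 0.18518106140211618
```

Call:
arm_command --rows '[[[-0.01,0.06,0.2],[0,0,-0.004],-1],[[-0.01,0.06,0.5],[0,0,-0.004],-1],[[-0.01,0.06,0.75],[0,0,-0.004],-1],[[-0.01,0.06,0.9],[0,0,-0.004],-1],[[-0.01,0.06,0.9],[0,0,-0.004],-1]]'

```text
t: 5.72
eef_pos: [539.5, 286.3, 107.3]
orientation: [[-0.186, 0.982, -0.007], [0.982, 0.186, -0.001], [0.0, -0.008, -1.0]]
ft_force: [-0.1, 0.1, 0.7]
gripper_width: 85.3
```

Call:
arm_command --rows '[[[0,0,0.15],[0,0,0],-1],[[0,0,0.3],[0,0,0],-1],[[0,0,0.33],[0,0,0],-1],[[0,0,0.33],[0,0,0],-1],[[0,0,0.33],[0,0,0],-1],[[0,0,0.33],[0,0,0],-1]]'

```text
t: 6.22
eef_pos: [542.5, 287.7, 79.5]
orientation: [[-0.187, 0.982, 0.002], [0.982, 0.187, 0.002], [0.001, 0.002, -1.0]]
ft_force: [-0.2, -1.1, 0.5]
gripper_width: 85.4
```

```bash
python3 - <<'E'
from h import *
st(); rel([542.2,286.6,78],pose(10.6,0)); pic('wrist','w5')
E
```

```text
t 6.22 p [542.5 287.7  79.5] F [-0.19 -1.1   0.46] T [ 0.02 -0.    0.03] w 85.4
[[-0.187, 0.982, 0.002], [0.982, 0.187, 0.002], [0.001, 0.002, -1.0]] [0.31 0.59 1.62 0.   0.93 0.12]
shift [-0.01, -0.0046, 0.0154] turn [0.0003, -0.0002, 0.0005] rows>= 0.04543617085236881 0.03070152466977565
```

View pics/w5.png

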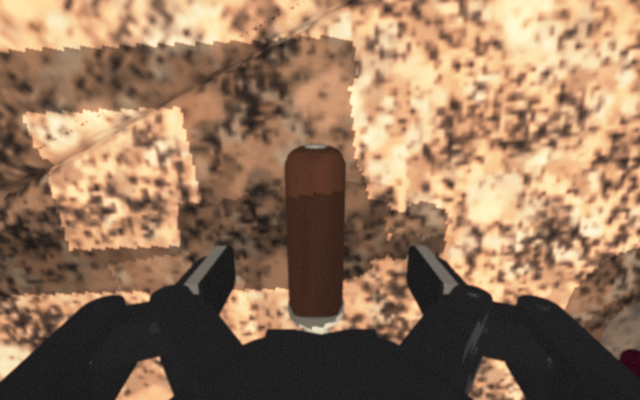

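Call:
arm_command --rows '[[[0,0,0.01],[0,0,0],0.0],[[0,0,0.01],[0,0,0],0.3],[[0,0,0.01],[0,0,0],1],[[0,0,0.01],[0,0,0],1],[[0,0,0.01],[0,0,0],1],[[0,0,0.01],[0,0,0],1],[[0,0,0.01],[0,0,0],1],[[0,0,0.01],[0,0,0],1],[[0,0,0.01],[0,0,0],1]]' --grip_force 110

```text
t: 7.02
eef_pos: [541.9, 287.6, 77.5]
orientation: [[-0.187, 0.982, 0.0], [0.982, 0.187, 0.001], [0.001, 0.0, -1.0]]
ft_force: [-0.2, -0.5, 4.9]
gripper_width: 24.4
```

```bash
python3 - <<'E'
from h import *
o=st(); im=pic('wrist','w6'); im=pic('top','top6')
cv2.imwrite('pics/top6z.png',cv2.resize(im[140:280,200:490],None,fx=2.75,fy=2.75,interpolation=2))
E
```

```text
t 7.02 p [541.9 287.6  77.5] F [-0.17 -0.51  4.87] T [0.04 0.06 0.01] w 24.4
[[-0.187, 0.982, 0.0], [0.982, 0.187, 0.001], [0.001, 0.0, -1.0]] [0.31 0.6  1.62 0.   0.92 0.12]
```

View pics/top6z.png

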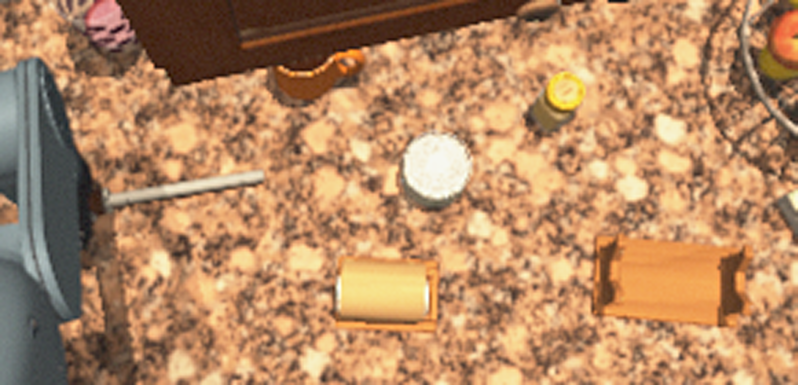

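Call:
arm_command --rows '[[[0,0,-0.1],[0,0,0],1],[[0,0,-0.25],[0,0,0],1],[[0,0,-0.35],[0,0,0],1],[[0,0,-0.4],[0,0,0],1],[[0,0,-0.4],[0,0,0],1]]'

```text
t: 7.53
eef_pos: [542.3, 287.7, 118.5]
orientation: [[-0.187, 0.982, 0.002], [0.982, 0.187, 0.002], [0.001, 0.002, -1.0]]
ft_force: [-1.2, 0.0, -1.4]
gripper_width: 24.6
```

```bash
python3 - <<'E'
from h import *
st(); rel([452.8,247,109.4],pose(-1.5,0))
E
```

```text
t 7.53 p [542.3 287.7 118.5] F [-1.21  0.02 -1.4 ] T [-0.01 -0.03 -0.05] w 24.6
[[-0.187, 0.982, 0.002], [0.982, 0.187, 0.002], [0.001, 0.002, -1.0]] [0.31 0.54 1.59 0.   1.   0.12]
shift [-0.2319, -0.9557, 0.0892] turn [0.0003, -0.0002, 0.0341] rows>= 2.368103747113983 1.716004898831033
```

Call:
arm_command --rows '[[[-0.06,-0.24,0.02],[0,0,0.008],1],[[-0.12,-0.48,0.04],[0,0,0.017],1],[[-0.18,-0.72,0.06],[0,0,0.026],1],[[-0.22,-0.9,0.08],[0,0,0.032],1],[[-0.23,-0.955,0.09],[0,0,0.034],1],[[-0.23,-0.955,0.09],[0,0,0.034],1],[[-0.23,-0.955,0.09],[0,0,0.034],1],[[-0.23,-0.955,0.09],[0,0,0.034],1]]'

```text
t: 8.2
eef_pos: [453.8, 247.4, 108.4]
orientation: [[0.025, 1.0, 0.002], [1.0, -0.025, 0.002], [0.002, 0.002, -1.0]]
ft_force: [0.5, -0.1, -1.4]
gripper_width: 24.2
```

Call:
arm_command --rows '[[[0,0,0],[0,0,0],1],[[0,0,0],[0,0,0],1],[[0,0,0],[0,0,0],1],[[0,0,0],[0,0,0],1]]'

```text
t: 8.53
eef_pos: [452.5, 247.1, 108.0]
orientation: [[0.025, 1.0, -0.0], [1.0, -0.025, 0.001], [0.001, -0.001, -1.0]]
ft_force: [-0.9, 0.4, -1.0]
gripper_width: 24.4
```

```bash
python3 - <<'E'
from h import *
o=st(); rel([452.8,247,109.4],pose(-1.5,0))
im=pic('top','top7');cv2.imwrite('pics/top7z.png',cv2.resize(im[220:270,250:370],None,fx=6.5,fy=6.5,interpolation=2))
print([(round(x['conf'],2),np.round(world('top',x['position']),1)) for x in imaging.find_in('top','axle_tip')])
im=pic('scene','scene7');cv2.imwrite('pics/scene7z.png',cv2.resize(im[170:280,220:350],None,fx=5,fy=5,interpolation=2))
print([(round(x['conf'],2),np.round(world('scene',x['position']),1)) for x in imaging.find_in('scene','axle_tip')])
E
```

```text
t 8.53 p [452.5 247.1 108. ] F [-0.89  0.44 -1.02] T [0.02 0.02 0.02] w 24.4
[[0.025, 1.0, -0.0], [1.0, -0.025, 0.001], [0.001, -0.001, -1.0]] [0.28 0.42 1.85 0.   0.87 0.31]
shift [-0.0008, 0.0035, -0.0137] turn [-0.0001, -0.0001, 0.0001] rows>= 0.03392779022642138 0.010988139044678559
[(0.74, array([455.6, 144.2,  56.2]))]
[(0.72, array([448.2, 171.4,  54.6]))]
```

View pics/top7z.png

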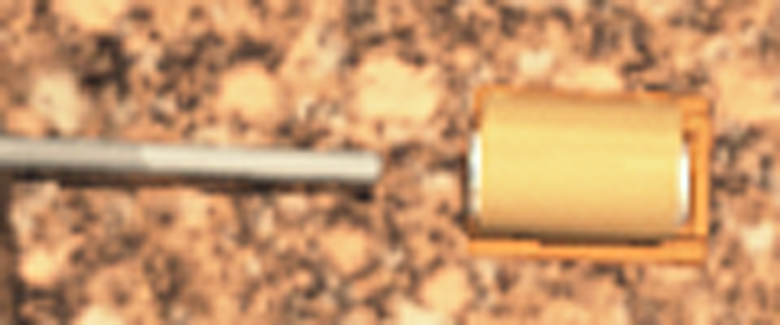

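View pics/scene7z.png

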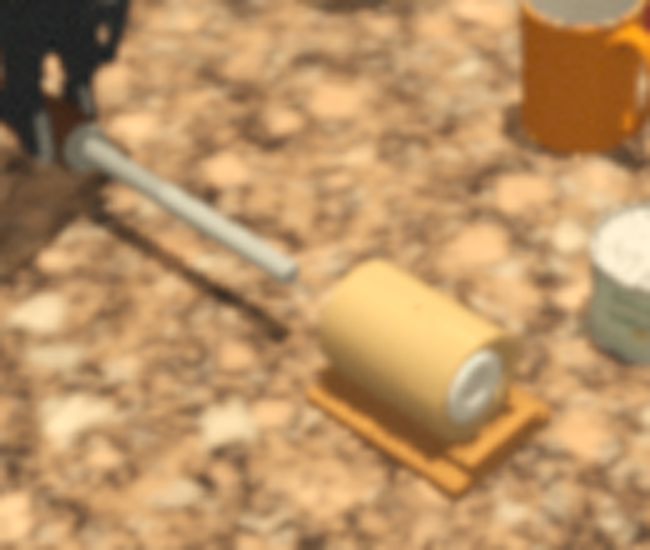

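```bash
python3 - <<'E'
from h import *
z=lambda p:(250+p[0]/6.5-.42,220+p[1]/6.5-.42)
print('tip',px2w('top',z((380,167)),47.5),'rod back',px2w('top',z((20,155)),47.5))
print('FK tip', 452.5-209*.025,247.1-209, )
print('barrel L',px2w('top',z((480,165)),43),'R',px2w('top',z((685,172)),43))
print('tube',px2w('top',z((474,179)),48.9),'far tube',px2w('top',z((687,184)),48.9))
# scene view
s=lambda p:(220+p[0]/5-.4,170+p[1]/5-.4)
print('scene FKtip px',w2px('scene',[447.3,38.1,47.5]),'seen',s((289,270)))
print('hole mouth px',w2px('scene',[446.3,-2,48.9]))
for c in (-6.7,0,6.7):
  print('far tube centre pred',c,w2px('scene',[452.0+c-2.3,-98,48.9]), 'seen',s((474,388)))
E
```

```text
tip [447.72884094  41.32311611  47.5       ] rod back [449.59934663 205.30449271  47.5       ]
FK tip 447.275 38.099999999999994
barrel L [450.09462319  -4.01726118  43.        ] R [448.95077684 -97.40208393  43.        ]
tube [443.08062074  -1.49914988  48.9       ] far tube [442.93552722 -97.94314495  48.9       ]
scene FKtip px [279.2276845  225.84901952] seen (277.40000000000003, 223.6)
hole mouth px [289.56318265 231.91030517]
far tube centre pred -6.7 [315.90366066 248.60216564] seen (314.40000000000003, 247.2)
far tube centre pred 0 [317.56475466 247.18018442] seen (314.40000000000003, 247.2)
far tube centre pred 6.7 [319.21271126 245.76944948] seen (314.40000000000003, 247.2)
```

Call:
arm_command --rows '[[[-0.08,-0.02,-0.01],[0,0,0],1],[[-0.16,-0.02,-0.01],[0,0,0],1],[[-0.24,-0.02,-0.01],[0,0,0],1],[[-0.3,-0.02,-0.01],[0,0,0],1],[[-0.31,-0.02,-0.01],[0,0,0],1],[[-0.31,-0.02,-0.01],[0,0,0],1],[[-0.31,-0.02,-0.01],[0,0,0],1],[[-0.31,-0.02,-0.01],[0,0,0],1],[[-0.31,-0.02,-0.01],[0,0,0],1],[[-0.31,-0.02,-0.01],[0,0,0],1]]'

```text
t: 9.57
eef_pos: [449.4, 216.3, 109.1]
orientation: [[0.025, 1.0, -0.001], [1.0, -0.025, 0.001], [0.001, -0.001, -1.0]]
ft_force: [-0.2, -0.4, -1.5]
gripper_width: 24.9
```

```bash
python3 - <<'E'
from h import *
o=st(); 
im=pic('top','top8');cv2.imwrite('pics/top8z.png',cv2.resize(im[225:265,290:370],None,fx=10,fy=10,interpolation=2))
im=pic('scene','scene8');cv2.imwrite('pics/scene8z.png',cv2.resize(im[205:275,260:340],None,fx=8,fy=8,interpolation=2))
E
```

```text
t 9.57 p [449.4 216.3 109.1] F [-0.22 -0.4  -1.54] T [-0.02 -0.02  0.  ] w 24.9
[[0.025, 1.0, -0.001], [1.0, -0.025, 0.001], [0.001, -0.001, -1.0]] [0.22 0.39 1.89 0.   0.86 0.25]
```

View pics/top8z.png

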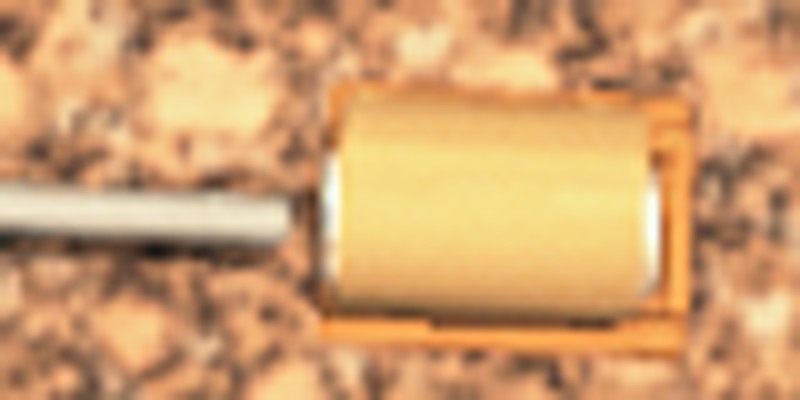

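View pics/scene8z.png

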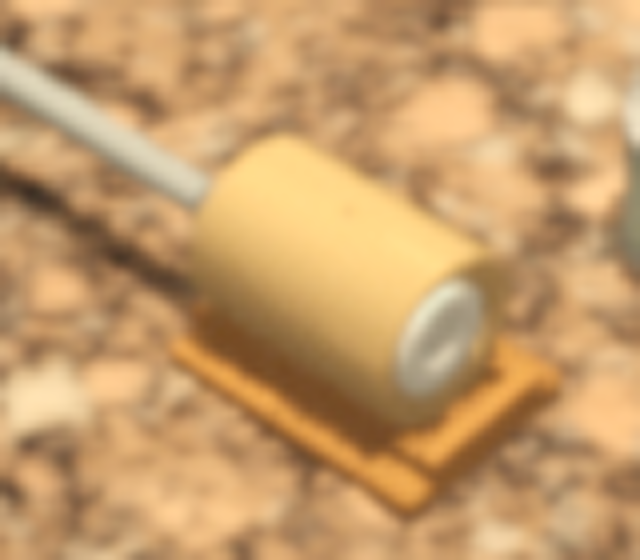

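```bash
python3 - <<'E'
from h import *
im=cv2.imread('pics/top8.png').astype(float)
print('rod sat cols'); 
hsv=cv2.cvtColor(cv2.imread('pics/top8.png'),cv2.COLOR_BGR2HSV).astype(float)
# rod: low saturation bright
for c in range(282,320,3):
    col=np.clip(110-hsv[238:256,c,1],0,None)*(hsv[238:256,c,2]>120); r=np.arange(238,256)
    print(c,round((col*r).sum()/max(col.sum(),1),2),end=' | ')
print()
for c in range(322,326):
    print(c,hsv[236:258,c,1].astype(int).tolist())
for c in range(353,358):
    print(c,hsv[236:258,c,1].astype(int).tolist())
# barrel edges: block darker orange; print hue/val
for c in(328,335,342,349,352):
    print(c,[tuple(int(v) for v in hsv[r,c,1:]) for r in list(range(231,238))],'...',[tuple(int(v) for v in hsv[r,c,1:]) for r in list(range(253,260))])
E
```

```text
rod sat cols
282 244.89 | 285 245.06 | 288 245.18 | 291 245.56 | 294 245.36 | 297 245.74 | 300 245.8 | 303 245.93 | 306 246.0 | 309 245.94 | 312 246.02 | 315 246.7 | 318 246.17 | 
322 [120, 131, 137, 140, 109, 82, 66, 55, 41, 35, 32, 43, 67, 90, 95, 83, 83, 137, 152, 169, 172, 179]
323 [169, 171, 160, 163, 100, 53, 34, 15, 5, 16, 27, 35, 47, 82, 80, 75, 99, 121, 138, 154, 165, 170]
324 [146, 144, 139, 133, 124, 127, 125, 125, 123, 119, 120, 125, 129, 131, 131, 142, 142, 146, 141, 140, 166, 168]
325 [133, 133, 123, 118, 114, 113, 116, 119, 115, 115, 114, 116, 123, 125, 128, 133, 136, 144, 139, 137, 165, 170]
353 [145, 137, 133, 134, 126, 116, 116, 121, 112, 112, 118, 127, 131, 130, 129, 131, 132, 127, 127, 141, 144, 177]
354 [155, 143, 144, 141, 140, 129, 115, 98, 71, 57, 57, 56, 58, 78, 87, 95, 99, 98, 108, 156, 169, 169]
355 [167, 174, 170, 162, 175, 152, 101, 76, 34, 15, 11, 9, 9, 26, 48, 64, 79, 101, 151, 165, 174, 173]
356 [167, 174, 166, 165, 180, 176, 174, 180, 179, 183, 185, 191, 192, 189, 190, 188, 182, 175, 178, 174, 178, 168]
357 [167, 173, 158, 165, 172, 176, 167, 169, 162
[... 254 characters left out ...]
, 237), (114, 243), (142, 222), (166, 218), (146, 222), (136, 233), (133, 242)] ... [(139, 228), (146, 206), (141, 166), (150, 119), (171, 139), (168, 250), (173, 222)]
342 [(90, 247), (95, 247), (108, 246), (153, 236), (154, 217), (138, 229), (135, 239)] ... [(137, 231), (145, 215), (136, 187), (142, 129), (167, 134), (171, 248), (172, 246)]
349 [(135, 223), (128, 196), (119, 135), (166, 228), (149, 230), (137, 225), (137, 236)] ... [(140, 230), (143, 220), (147, 205), (134, 152), (149, 101), (177, 238), (165, 246)]
352 [(134, 219), (125, 189), (111, 135), (163, 206), (163, 214), (141, 219), (137, 235)] ... [(141, 231), (142, 221), (141, 208), (136, 156), (170, 215), (168, 246), (175, 243)]
```

Call:
arm_command --rows '[[[-0.03,0,0],[0,0,0],1],[[-0.05,0,0],[0,0,0],1],[[-0.065,0,0],[0,0,0],1],[[-0.08,0,0],[0,0,0],1],[[-0.09,0,0],[0,0,0],1],[[-0.1,0,0],[0,0,0],1],[[-0.11,0,0],[0,0,0],1]]'

```text
t: 10.25
eef_pos: [449.1, 204.9, 109.1]
orientation: [[0.026, 1.0, -0.001], [1.0, -0.026, 0.001], [0.001, -0.001, -1.0]]
ft_force: [-0.4, -0.4, -0.8]
gripper_width: 24.6
```

Call:
arm_command --rows '[[[-0.01,0,0],[0,0,0],1],[[-0.02,0,0],[0,0,0],1],[[-0.03,0,0],[0,0,0],1]]'

```text
t: 10.5
eef_pos: [449.0, 202.0, 109.1]
orientation: [[0.025, 1.0, -0.001], [1.0, -0.025, 0.001], [0.001, -0.001, -1.0]]
ft_force: [0.8, -0.5, -1.7]
gripper_width: 24.7
```

Call:
arm_command --rows '[[[-0.01,0,0],[0,0,0],1],[[-0.02,0,0],[0,0,0],1],[[-0.03,0,0],[0,0,0],1]]'

```text
t: 10.75
eef_pos: [448.9, 199.0, 109.1]
orientation: [[0.025, 1.0, -0.001], [1.0, -0.025, 0.001], [0.001, -0.001, -1.0]]
ft_force: [0.8, -0.3, -1.7]
gripper_width: 24.2
```

```bash
python3 - <<'E'
from h import *
o=st(); 
im=pic('top','top9');cv2.imwrite('pics/top9z.png',cv2.resize(im[225:265,290:370],None,fx=8,fy=8,interpolation=2))
hsv=cv2.cvtColor(im,cv2.COLOR_BGR2HSV).astype(int)
for c in range(320,328):print(c,hsv[238:256,c,1].tolist())
for c in range(353,358):print(c,hsv[238:256,c,1].tolist())
E
```

```text
t 10.75 p [448.9 199.  109.1] F [ 0.8  -0.27 -1.73] T [-0.01 -0.01 -0.01] w 24.2
[[0.025, 1.0, -0.001], [1.0, -0.025, 0.001], [0.001, -0.001, -1.0]] [0.19 0.38 1.91 0.   0.85 0.21]
320 [127, 119, 126, 137, 136, 130, 98, 59, 43, 42, 55, 59, 129, 128, 125, 118, 120, 132]
321 [126, 129, 128, 143, 139, 150, 113, 57, 46, 45, 55, 73, 121, 115, 106, 135, 141, 135]
322 [135, 136, 110, 82, 67, 57, 39, 36, 35, 40, 54, 70, 89, 84, 83, 135, 161, 167]
323 [163, 157, 97, 54, 35, 16, 6, 14, 28, 38, 53, 84, 79, 77, 100, 127, 136, 154]
324 [140, 136, 129, 127, 130, 127, 120, 119, 121, 127, 128, 129, 134, 140, 144, 147, 140, 147]
325 [128, 116, 112, 116, 122, 118, 117, 112, 115, 121, 124, 126, 129, 134, 139, 145, 140, 133]
326 [133, 116, 113, 119, 116, 118, 119, 108, 114, 116, 119, 125, 134, 133, 142, 145, 143, 135]
327 [129, 122, 114, 116, 119, 118, 113, 112, 115, 117, 121, 123, 126, 137, 138, 140, 141, 147]
353 [133, 132, 126, 116, 120, 120, 115, 113, 118, 122, 130, 127, 130, 133, 130, 132, 132, 139]
354 [144, 140, 140, 131, 116, 101, 74, 56, 58, 56, 61, 79, 89, 98, 101, 104, 109, 151]
355 [169, 169, 170, 153, 99, 76, 33, 15, 13, 7, 8, 22, 48, 68, 78, 99, 149, 167]
356 [161, 159, 172, 173, 177, 185, 177, 187, 190, 194, 191, 187, 182, 188, 180, 182, 173, 174]
357 [160, 166, 171, 166, 167, 170, 166, 165, 168, 166, 163, 165, 163, 158, 163, 165, 163, 159]
```

View pics/top9z.png

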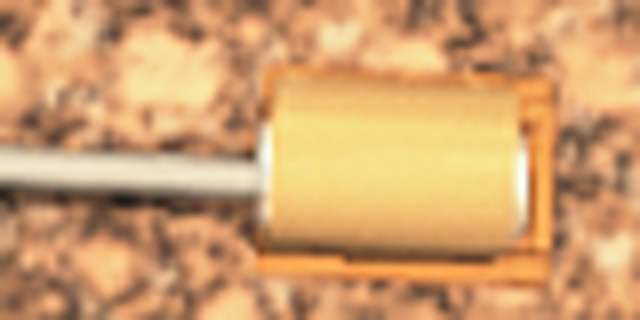

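Call:
arm_command --rows '[[[-0.02,0,0],[0,0,0],1],[[-0.04,0,0],[0,0,0],1],[[-0.06,0,0],[0,0,0],1],[[-0.08,0,0],[0,0,0],1],[[-0.1,0,0],[0,0,0],1]]'

```text
t: 11.22
eef_pos: [448.7, 188.8, 109.1]
orientation: [[0.025, 1.0, -0.001], [1.0, -0.025, 0.001], [0.001, -0.001, -1.0]]
ft_force: [0.7, -0.6, -1.9]
gripper_width: 24.4
```

Call:
arm_command --rows '[[[-0.02,0,0],[0,0,0],1],[[-0.04,0,0],[0,0,0],1],[[-0.06,0,0],[0,0,0],1],[[-0.08,0,0],[0,0,0],1],[[-0.1,0,0],[0,0,0],1]]'

```text
t: 11.63
eef_pos: [448.4, 178.8, 109.0]
orientation: [[0.025, 1.0, -0.001], [1.0, -0.025, 0.001], [0.001, -0.001, -1.0]]
ft_force: [0.2, -0.3, -1.3]
gripper_width: 24.1
```

```bash
python3 - <<'E'
from h import *
o=st(); 
im=pic('top','top10');cv2.imwrite('pics/top10z.png',cv2.resize(im[225:265,290:370],None,fx=8,fy=8,interpolation=2))
hsv=cv2.cvtColor(im,cv2.COLOR_BGR2HSV).astype(int)
for c in (322,323,324,354,355,356):print(c,hsv[238:256,c,1].tolist())
E
```

```text
t 11.63 p [448.4 178.8 109. ] F [ 0.23 -0.28 -1.27] T [ 0.06 -0.02  0.02] w 24.1
[[0.025, 1.0, -0.001], [1.0, -0.025, 0.001], [0.001, -0.001, -1.0]] [0.15 0.37 1.93 0.   0.84 0.17]
322 [137, 139, 107, 81, 64, 57, 40, 37, 37, 41, 53, 69, 90, 85, 86, 134, 163, 168]
323 [160, 163, 98, 56, 32, 16, 6, 16, 30, 37, 52, 85, 79, 73, 97, 124, 134, 154]
324 [141, 132, 124, 130, 131, 125, 125, 119, 122, 123, 127, 131, 132, 141, 142, 146, 139, 136]
354 [142, 140, 141, 131, 115, 105, 72, 59, 58, 55, 58, 79, 92, 98, 102, 101, 112, 152]
355 [176, 169, 173, 151, 101, 73, 36, 16, 13, 7, 8, 24, 43, 66, 79, 95, 149, 161]
356 [163, 163, 177, 180, 177, 177, 182, 183, 193, 195, 191, 186, 192, 178, 186, 176, 176, 178]
```

Going in freely, roller not moving. Continue.

Call:
arm_command --rows '[[[-0.02,0,0],[0,0,0],1],[[-0.045,0,0],[0,0,0],1],[[-0.07,0,0],[0,0,0],1],[[-0.095,0,0],[0,0,0],1],[[-0.12,0,0],[0,0,0],1],[[-0.145,0,0],[0,0,0],1]]'

```text
t: 12.18
eef_pos: [448.0, 164.3, 109.0]
orientation: [[0.025, 1.0, -0.001], [1.0, -0.025, 0.001], [0.001, -0.001, -1.0]]
ft_force: [0.1, -0.5, -1.7]
gripper_width: 24.1
```

Call:
arm_command --rows '[[[-0.025,0,0],[0,0,0],1],[[-0.05,0,0],[0,0,0],1],[[-0.075,0,0],[0,0,0],1],[[-0.1,0,0],[0,0,0],1],[[-0.125,0,0],[0,0,0],1],[[-0.15,0,0],[0,0,0],1]]'

```text
t: 12.68
eef_pos: [447.7, 149.3, 109.0]
orientation: [[0.025, 1.0, -0.001], [1.0, -0.025, 0.001], [0.001, -0.001, -1.0]]
ft_force: [0.0, 0.1, -1.4]
gripper_width: 24.3
```

Call:
arm_command --rows '[[[-0.025,0,0],[0,0,0],1],[[-0.05,0,0],[0,0,0],1],[[-0.075,0,0],[0,0,0],1],[[-0.1,0,0],[0,0,0],1],[[-0.125,0,0],[0,0,0],1],[[-0.15,0,0],[0,0,0],1]]'

```text
t: 13.18
eef_pos: [447.3, 134.3, 109.0]
orientation: [[0.025, 1.0, -0.001], [1.0, -0.025, 0.001], [0.001, -0.001, -1.0]]
ft_force: [-0.2, 0.1, -1.3]
gripper_width: 24.5
```

```bash
python3 - <<'E'
from h import *
o=st(); 
im=pic('top','top11');cv2.imwrite('pics/top11z.png',cv2.resize(im[225:265,290:370],None,fx=8,fy=8,interpolation=2))
hsv=cv2.cvtColor(im,cv2.COLOR_BGR2HSV).astype(int)
for c in (322,323,324,354,355,356):print(c,hsv[238:256,c,1].tolist())
E
```

```text
t 13.18 p [447.3 134.3 109. ] F [-0.17  0.11 -1.25] T [0.   0.02 0.02] w 24.5
[[0.025, 1.0, -0.001], [1.0, -0.025, 0.001], [0.001, -0.001, -1.0]] [0.05 0.35 1.97 0.   0.82 0.08]
322 [138, 135, 107, 82, 68, 52, 38, 36, 36, 40, 52, 73, 89, 81, 86, 136, 163, 173]
323 [166, 156, 97, 56, 36, 18, 6, 15, 30, 42, 54, 84, 82, 76, 99, 122, 139, 149]
324 [142, 137, 128, 127, 130, 125, 127, 125, 122, 130, 126, 131, 135, 139, 145, 147, 139, 143]
354 [144, 139, 140, 134, 115, 104, 73, 60, 58, 59, 58, 80, 87, 99, 100, 99, 109, 150]
355 [175, 167, 169, 156, 101, 75, 35, 16, 13, 8, 9, 26, 50, 67, 83, 98, 149, 166]
356 [164, 162, 176, 177, 175, 183, 183, 185, 188, 189, 198, 191, 186, 185, 183, 185, 179, 176]
```

Call:
arm_command --rows '[[[-0.025,0,0],[0,0,0],1],[[-0.05,0,0],[0,0,0],1],[[-0.075,0,0],[0,0,0],1],[[-0.1,0,0],[0,0,0],1],[[-0.125,0,0],[0,0,0],1],[[-0.15,0,0],[0,0,0],1]]'

```text
t: 13.73
eef_pos: [446.9, 119.3, 109.0]
orientation: [[0.025, 1.0, -0.001], [1.0, -0.025, 0.001], [0.001, -0.001, -1.0]]
ft_force: [-0.6, 0.1, -1.4]
gripper_width: 24.2
```

Call:
arm_command --rows '[[[-0.025,0,0],[0,0,0],1],[[-0.05,0,0],[0,0,0],1],[[-0.075,0,0],[0,0,0],1],[[-0.1,0,0],[0,0,0],1],[[-0.125,0,0],[0,0,0],1],[[-0.15,0,0],[0,0,0],1]]'

```text
t: 14.23
eef_pos: [446.5, 104.3, 109.0]
orientation: [[0.025, 1.0, -0.001], [1.0, -0.025, 0.001], [0.001, -0.001, -1.0]]
ft_force: [-0.1, -0.7, -2.1]
gripper_width: 24.3
```

Call:
arm_command --rows '[[[-0.025,0,0],[0,0,0],1],[[-0.05,0,0],[0,0,0],1],[[-0.075,0,0],[0,0,0],1],[[-0.1,0,0],[0,0,0],1],[[-0.125,0,0],[0,0,0],1],[[-0.15,0,0],[0,0,0],1]]'

```text
t: 14.73
eef_pos: [446.1, 89.3, 109.0]
orientation: [[0.025, 1.0, -0.001], [1.0, -0.025, 0.001], [0.001, -0.001, -1.0]]
ft_force: [0.6, 0.4, -1.6]
gripper_width: 24.3
```

Call:
arm_command --rows '[[[-0.025,0,0],[0,0,0],1],[[-0.05,0,0],[0,0,0],1],[[-0.075,0,0],[0,0,0],1],[[-0.1,0,0],[0,0,0],1],[[-0.125,0,0],[0,0,0],1],[[-0.15,0,0],[0,0,0],1]]'

```text
t: 15.23
eef_pos: [445.8, 74.3, 109.0]
orientation: [[0.025, 1.0, -0.001], [1.0, -0.025, 0.001], [0.001, -0.001, -1.0]]
ft_force: [0.2, -0.2, -0.6]
gripper_width: 24.2
```

```bash
python3 - <<'E'
from h import *
o=st(); 
im=pic('top','top12');a=cv2.resize(im[225:265,280:380],None,fx=7,fy=7,interpolation=2)
im=pic('scene','sc12');b=cv2.resize(im[195:275,240:340],None,fx=7,fy=7,interpolation=2)
cv2.imwrite('pics/c12.png',cv2.resize(np.vstack([a,b]),None,fx=.7,fy=.7))
E
```

```text
t 15.23 p [445.8  74.3 109. ] F [ 0.2  -0.17 -0.57] T [0.04 0.05 0.06] w 24.2
[[0.025, 1.0, -0.001], [1.0, -0.025, 0.001], [0.001, -0.001, -1.0]] [-0.08  0.33  2.01  0.    0.81 -0.06]
```

View pics/c12.png

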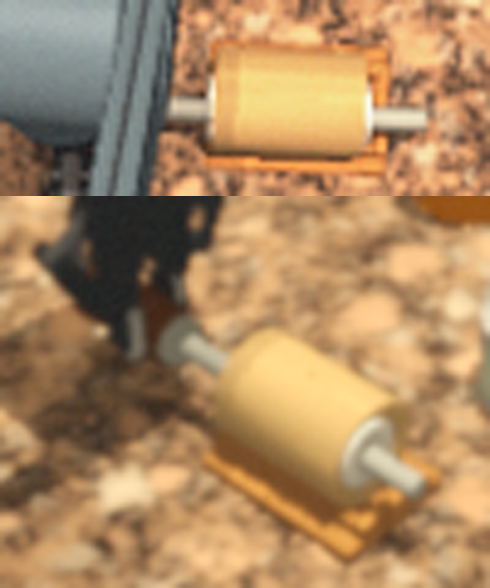

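Call:
arm_command --rows '[[[-0.025,0,0],[0,0,0],1],[[-0.05,0,0],[0,0,0],1],[[-0.075,0,0],[0,0,0],1],[[-0.08,0,0],[0,0,0],1],[[-0.08,0,0],[0,0,0],1],[[-0.08,0,0],[0,0,0],1]]' --grip_force 120

```text
t: 15.83
eef_pos: [445.5, 66.5, 109.0]
orientation: [[0.026, 1.0, -0.001], [1.0, -0.026, 0.001], [0.001, -0.001, -1.0]]
ft_force: [-0.1, 0.3, -2.5]
gripper_width: 24.2
```

Call:
arm_command --rows '[[[0,0,-0.01],[0,0,0],1],[[0,0,-0.02],[0,0,0],1],[[0,0,-0.03],[0,0,0],1],[[0,0,-0.04],[0,0,0],1],[[0,0,-0.05],[0,0,0],1],[[0,0,-0.06],[0,0,0],1],[[0,0,-0.075],[0,0,0],1],[[0,0,-0.09],[0,0,0],1],[[0,0,-0.11],[0,0,0],1],[[0,0,-0.13],[0,0,0],1],[[0,0,-0.15],[0,0,0],1]]'

```text
t: 16.75
eef_pos: [445.5, 66.6, 124.1]
orientation: [[0.025, 1.0, -0.001], [1.0, -0.025, 0.001], [0.001, -0.001, -1.0]]
ft_force: [-0.2, -0.3, -4.1]
gripper_width: 24.6
```

```bash
python3 - <<'E'
from h import *
o=st(); 
im=pic('top','top13');a=cv2.resize(im[225:265,280:380],None,fx=7,fy=7,interpolation=2)
im=pic('scene','sc13');b=cv2.resize(im[185:275,240:340],None,fx=7,fy=7,interpolation=2)
cv2.imwrite('pics/c13.png',cv2.resize(np.vstack([a,b]),None,fx=.6,fy=.6))
E
```

```text
t 16.75 p [445.5  66.6 124.1] F [-0.17 -0.34 -4.14] T [ 0.28 -0.04 -0.01] w 24.6
[[0.025, 1.0, -0.001], [1.0, -0.025, 0.001], [0.001, -0.001, -1.0]] [-0.1   0.3   1.99  0.    0.85 -0.08]
```

View pics/c13.png

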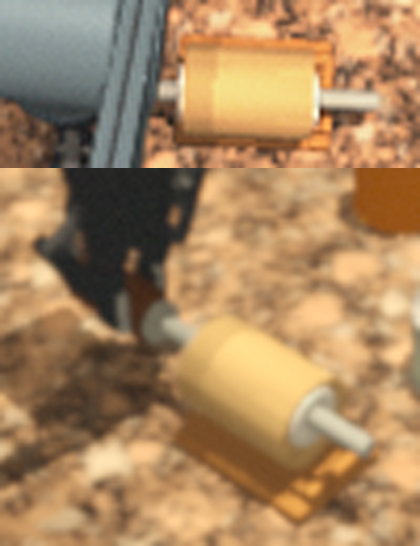

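Call:
arm_command --rows '[[[0,0,-0.02],[0,0,0],1],[[0,0,-0.05],[0,0,0],1],[[0,0,-0.1],[0,0,0],1],[[0,0,-0.16],[0,0,0],1],[[0,0,-0.23],[0,0,0],1],[[0,0,-0.31],[0,0,0],1],[[0,0,-0.39],[0,0,0],1],[[0,0,-0.47],[0,0,0],1],[[0,0,-0.55],[0,0,0],1],[[0,0,-0.63],[0,0,0],1],[[0,0,-0.7],[0,0,0],1],[[0,0,-0.75],[0,0,0],1]]'

```text
t: 17.85
eef_pos: [445.9, 66.5, 200.0]
orientation: [[0.025, 1.0, 0.001], [1.0, -0.025, 0.001], [0.001, 0.001, -1.0]]
ft_force: [-0.6, -0.7, -3.4]
gripper_width: 24.6
```

Call:
arm_command --rows '[[[0,0,-0.02],[0,0,0],1],[[0,0,-0.03],[0,0,0],1],[[0,0,-0.03],[0,0,0],1],[[0,0,-0.03],[0,0,0],1]]'

```text
t: 18.18
eef_pos: [445.4, 66.5, 201.6]
orientation: [[0.025, 1.0, -0.001], [1.0, -0.025, 0.001], [0.001, -0.001, -1.0]]
ft_force: [0.2, -0.2, -3.5]
gripper_width: 24.2
```

```bash
python3 - <<'E'
from h import *
o=st(); 
im=pic('top','top14');a=cv2.resize(im[215:275,280:400],None,fx=5,fy=5,interpolation=2)
im=pic('scene','sc14');b=cv2.resize(im[145:245,240:360],None,fx=5,fy=5,interpolation=2)
cv2.imwrite('pics/c14.png',np.vstack([a,b])[:800,:])
# cradle re-measure
K=0
for n in['cradle']:
    r=imaging.outline_of('scene',n); m=r[0]['mask']; print(r[0]['conf'],m.sum())
# predicted cradle base corners in both cams with est (472.8,-372.9) yaw -5
def corners(cx,cy,yaw,cam):
    Rz=R.from_euler('z',yaw,degrees=True).as_matrix()
    return [np.round(w2px(cam,Rz@np.array([sx*45,sy*80,8])+[cx,cy,0]),1).tolist() for sx,sy in((-1,-1),(1,-1),(1,1),(-1,1))]
print('top',corners(472.8,-372.9,-5,'top'));print('scene',corners(472.8,-372.9,-5,'scene'))
t=cv2.imread('pics/top14.png')[215:275,405:485];cv2.imwrite('pics/crt.png',cv2.resize(t,None,fx=9,fy=9,interpolation=2))
t=cv2.imread('pics/sc14.png')[260:340,365:465];cv2.imwrite('pics/crs.png',cv2.resize(t,None,fx=7,fy=7,interpolation=2))
E
```

```text
t 18.18 p [445.4  66.5 201.6] F [ 0.24 -0.17 -3.54] T [ 0.28 -0.02  0.01] w 24.2
[[0.025, 1.0, -0.001], [1.0, -0.025, 0.001], [0.001, -0.001, -1.0]] [-0.1   0.18  1.91  0.    1.05 -0.08]
0.91 2549
top [[470.4, 259.0], [471.7, 229.6], [419.4, 224.0], [417.4, 253.2]]
scene [[433.9, 341.2], [455.2, 316.0], [397.6, 278.2], [375.3, 298.9]]
```

View pics/c14.png

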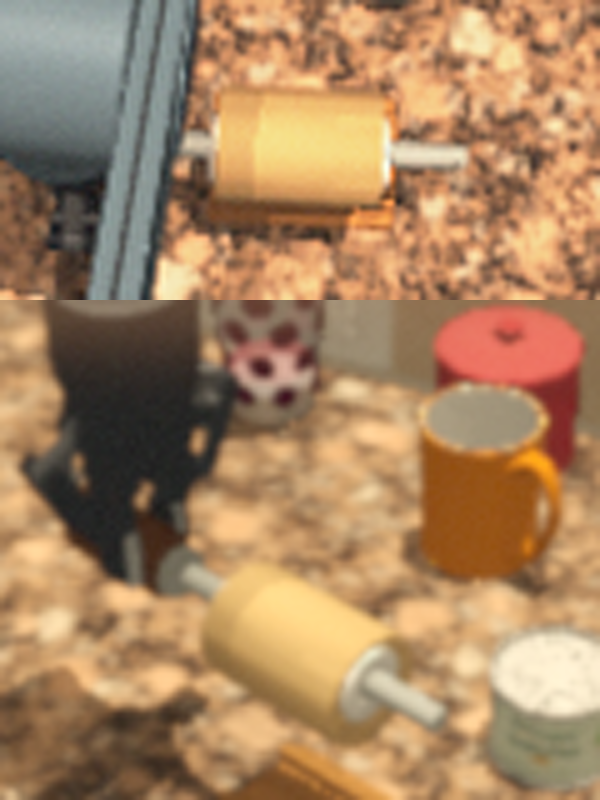

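View pics/crt.png

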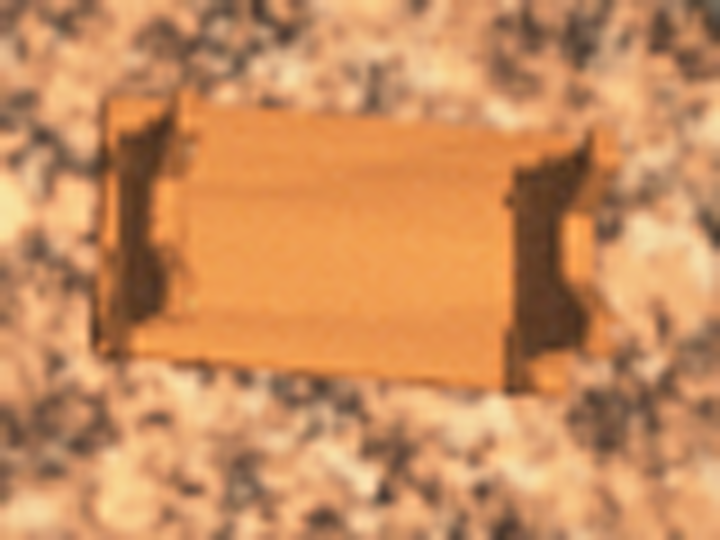

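View pics/crs.png

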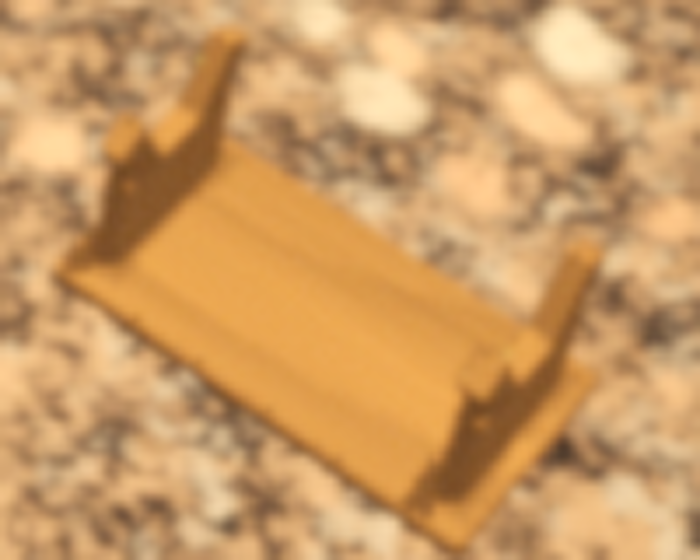

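```bash
python3 - <<'E'
from h import *
from scipy.optimize import least_squares
zt=lambda p:np.array((405+p[0]/9-.44,215+p[1]/9-.44)); zs=lambda p:np.array((365+p[0]/7-.43,260+p[1]/7-.43))
# (local xyz, cam, px)
O=[((45,80,8),'top',zt((106,95))),((-45,80,8),'top',zt((96,353))),((-45,-80,8),'top',zt((570,393))),
   ((-45,80,8),'scene',zs((60,270))),((-45,-80,8),'scene',zs((460,545))),((45,-80,8),'scene',zs((595,372)))]
def mk(sel,so):
    def res(v):
        Rz=R.from_euler('z',v[2],degrees=True).as_matrix();out=[]
        for l,c,p in O:
            if c not in sel: continue
            q=w2px(c,Rz@np.array(l,float)+[v[0],v[1],0])+(np.array(so) if c=='scene' else 0)
            out+=list(q-p)
        return np.array(out)
    return res
for sel,so in((['top'],(0,0)),(['scene'],(0,0)),(['scene'],(-1.8,-2.2)),(['top','scene'],(-1.8,-2.2))):
    s=least_squares(mk(sel,so),[472,-372,-5]);print(sel,so,np.round(s.x,2),np.round(s.fun,1))
# notch positions from top: near-cheek notch
print('right cheek notch mid(z~52)',px2w('top',zt((578,240)),50))
# current tip check
o=get_obs();M=np.array(o['orientation']);p=np.array(o['eef_pos'])
tip=p-209*M[:,0]+60.5*M[:,2]
print('FK tip',tip,'top px',w2px('top',tip),'scene px',w2px('scene',tip))
print('seen top',280+466/5-.4,215+157/5-.4,'scene',240+440/5-.4,145+(715-300)/5-.4)
E
```

```text
['top'] (0, 0) [ 472.49 -364.64   -3.35] [-0.1 -0.4 -0.1  0.3  0.2  0.1]
['scene'] (0, 0) [ 473.1  -362.28   -3.32] [-1.7 -0.7  0.3  0.5  1.3 -0.2]
['scene'] (-1.8, -2.2) [ 470.47 -368.24   -3.32] [-2.  -0.9  0.5  0.7  1.4 -0.3]
['top', 'scene'] (-1.8, -2.2) [ 471.54 -367.01   -3.52] [ 0.7 -0.1  0.6  0.5  1.   0.5 -2.2 -1.6  0.1  0.1  1.1 -0.8]
right cheek notch mid(z~52) [ 469.76778717 -431.39519606   50.        ]
FK tip [ 439.95635415 -142.36556307  140.84505021] top px [374.02250244 246.11942744] scene px [329.03809885 230.19727017]
seen top 372.8 246.0 scene 327.6 227.6
```

Call:
arm_command --rows '[[[-0.02,0,0],[0,0,0],1],[[-0.05,0.01,0],[0,0,0],1],[[-0.09,0.02,0],[0,0,0],1],[[-0.14,0.03,0],[0,0,0.001],1],[[-0.2,0.04,0],[0,0,0.001],1],[[-0.27,0.05,0],[0,0,0.001],1],[[-0.34,0.06,0],[0,0,0.001],1],[[-0.42,0.07,0],[0,0,0.002],1],[[-0.5,0.08,0],[0,0,0.002],1],[[-0.58,0.09,0],[0,0,0.002],1],[[-0.66,0.1,0],[0,0,0.002],1],[[-0.74,0.11,0],[0,0,0.002],1]]'

```text
t: 19.33
eef_pos: [454.8, -8.7, 201.9]
orientation: [[0.038, 0.999, -0.001], [0.999, -0.038, 0.001], [0.001, -0.001, -1.0]]
ft_force: [-0.8, 0.4, -3.7]
gripper_width: 24.2
```

Call:
arm_command --rows '[[[-0.08,0.01,0],[0,0,0],1],[[-0.17,0.02,0],[0,0,0],1],[[-0.26,0.04,0],[0,0,0],1],[[-0.35,0.05,0],[0,0,0.001],1],[[-0.44,0.07,0],[0,0,0.001],1],[[-0.53,0.08,0],[0,0,0.001],1],[[-0.62,0.1,0],[0,0,0.001],1],[[-0.71,0.11,0],[0,0,0.002],1],[[-0.8,0.13,0],[0,0,0.002],1],[[-0.89,0.14,0],[0,0,0.002],1],[[-0.97,0.15,0],[0,0,0.002],1]]'

```text
t: 20.25
eef_pos: [466.1, -106.3, 201.8]
orientation: [[0.051, 0.999, -0.001], [0.999, -0.051, 0.001], [0.001, -0.001, -1.0]]
ft_force: [0.6, 0.7, -3.8]
gripper_width: 24.0
```

```bash
python3 - <<'E'
from h import *
st(); rel([480.5,-250.8,201.5],pose(-4,0))
E
```

```text
t 20.25 p [ 466.1 -106.3  201.8] F [ 0.59  0.69 -3.8 ] T [ 0.19 -0.04  0.01] w 24.0
[[0.051, 0.999, -0.001], [0.999, -0.051, 0.001], [0.001, -0.001, -1.0]] [-0.46  0.23  1.85  0.    1.07 -0.41]
shift [-1.4363, 0.2164, 0.0016] turn [-0.0001, -0.0001, 0.0031] rows>= 3.4831645795656536 0.1540107274542352
```

Call:
arm_command --rows '[[[-0.08,0.01,0],[0,0,0],1],[[-0.16,0.02,0],[0,0,0],1],[[-0.24,0.04,0],[0,0,0],1],[[-0.32,0.05,0],[0,0,0.001],1],[[-0.4,0.06,0],[0,0,0.001],1],[[-0.48,0.07,0],[0,0,0.001],1],[[-0.56,0.08,0],[0,0,0.001],1],[[-0.64,0.1,0],[0,0,0.002],1],[[-0.72,0.11,0],[0,0,0.002],1],[[-0.8,0.12,0],[0,0,0.002],1]]'

```text
t: 21.08
eef_pos: [474.1, -186.6, 201.7]
orientation: [[0.063, 0.998, -0.001], [0.998, -0.063, 0.001], [0.001, -0.001, -1.0]]
ft_force: [-0.5, -0.3, -2.8]
gripper_width: 23.7
```

```bash
python3 - <<'E'
from h import *
st(); rel([480.5,-250.8,201.5],pose(-4,0))
E
```

```text
t 21.08 p [ 474.1 -186.6  201.7] F [-0.53 -0.33 -2.81] T [ 0.23 -0.02 -0.06] w 23.7
[[0.063, 0.998, -0.001], [0.998, -0.063, 0.001], [0.001, -0.001, -1.0]] [-0.59  0.28  1.77  0.    1.09 -0.53]
shift [-0.6369, 0.1046, 0.0015] turn [-0.0001, -0.0001, 0.0011] rows>= 1.5478467937292677 0.05441654659642102
```

Call:
arm_command --rows '[[[-0.08,0.01,0],[0,0,0],1],[[-0.16,0.02,0],[0,0,0],1],[[-0.24,0.04,0],[0,0,0.001],1],[[-0.32,0.05,0],[0,0,0.001],1],[[-0.4,0.06,0],[0,0,0.001],1],[[-0.47,0.075,0],[0,0,0.001],1],[[-0.53,0.09,0],[0,0,0.001],1],[[-0.58,0.1,0],[0,0,0.001],1],[[-0.62,0.1,0],[0,0,0.001],1],[[-0.635,0.105,0],[0,0,0.001],1],[[-0.635,0.105,0],[0,0,0.001],1],[[-0.635,0.105,0],[0,0,0.001],1]]'

```text
t: 22.08
eef_pos: [480.4, -249.6, 201.6]
orientation: [[0.069, 0.998, -0.001], [0.998, -0.069, 0.001], [0.001, -0.001, -1.0]]
ft_force: [0.0, 0.3, -3.4]
gripper_width: 24.1
```

```bash
cat > look.py <<'E'
from h import *
import sys
n=sys.argv[1]
o=st(); 
im=pic('top','t'+n);a=cv2.resize(im[205:285,385:495],None,fx=5,fy=5,interpolation=2)
im=pic('scene','s'+n);b=cv2.resize(im[220:345,350:480],None,fx=5,fy=5,interpolation=2)
cv2.imwrite(f'pics/ct{n}.png',a);cv2.imwrite(f'pics/cs{n}.png',b)
M=np.array(o['orientation']);p=np.array(o['eef_pos'])
tip=p-209*M[:,0]+60.5*M[:,2]; print('FK tip',np.round(tip,1),'top crop',np.round((w2px('top',tip)-[385,205])*5,0),'scene crop',np.round((w2px('scene',tip)-[350,220])*5,0))
E
python3 look.py 15
```

```text
t 22.08 p [ 480.4 -249.6  201.6] F [ 0.04  0.35 -3.42] T [0.2  0.03 0.04] w 24.1
[[0.069, 0.998, -0.001], [0.998, -0.069, 0.001], [0.001, -0.001, -1.0]] [-0.69  0.33  1.7   0.    1.11 -0.62]
FK tip [ 465.8 -458.   140.8] top crop [526. 171.] scene crop [551. 355.]
```

View pics/ct15.png

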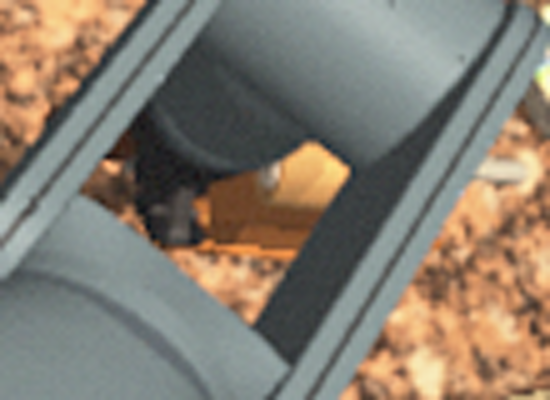

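View pics/cs15.png

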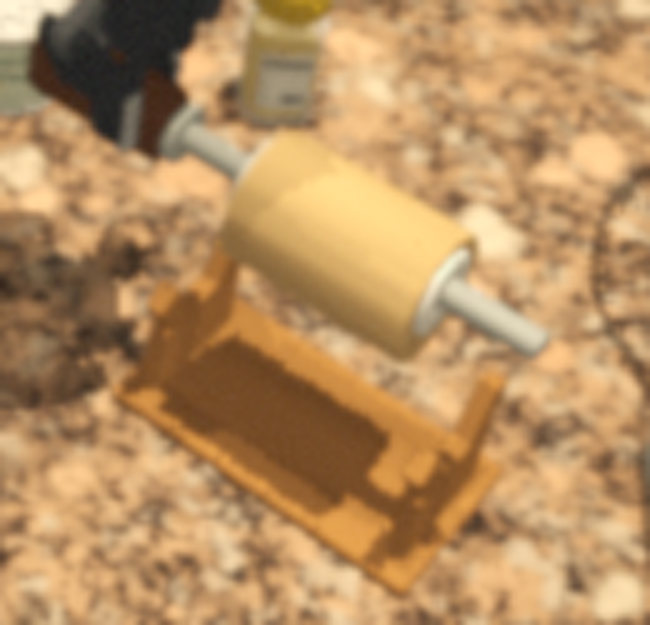

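```bash
python3 - <<'E'
from h import *
for cx,cy,yaw in((471.5,-368,-4),):
    Rz=R.from_euler('z',yaw,degrees=True).as_matrix()
    im=cv2.imread('pics/s15.png'); im=cv2.resize(im[220:345,350:480],None,fx=6,fy=6,interpolation=2)
    for y in(-72,-62,62,72):
        pts=[]
        for l in((-22.5,72),(-10,50),(10,50),(22.5,72)):
            q=w2px('scene',Rz@np.array([l[0],y,l[1]])+[cx,cy,0])+[-1.6,-2.8]
            pts.append((q-[350,220]+.4)*6)
        cv2.polylines(im,[np.round(pts).astype(np.int32)],False,(255,0,0),1)
    pts=[(w2px('scene',Rz@np.array([sx*45,sy*80,8])+[cx,cy,0])+[-1.6,-2.8]-[350,220]+.4)*6 for sx,sy in((-1,-1),(1,-1),(1,1),(-1,1))]
    cv2.polylines(im,[np.round(pts).astype(np.int32)],True,(0,255,0),1)
    cv2.imwrite('pics/ov15.png',im)
E
```

```text
(no output)
```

View pics/ov15.png

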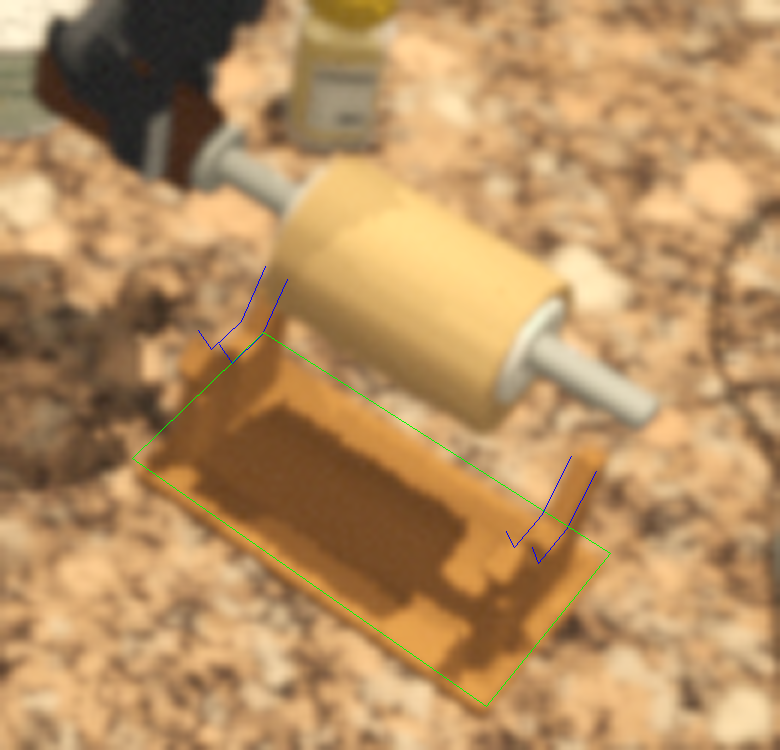

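Call:
arm_command --rows '[[[0,0,0.02],[0,0,0],1],[[0,0,0.05],[0,0,0],1],[[0,0,0.1],[0,0,0],1],[[0,0,0.16],[0,0,0],1],[[0,0,0.23],[0,0,0],1],[[0,0,0.3],[0,0,0],1],[[0,0,0.37],[0,0,0],1],[[0,0,0.44],[0,0,0],1],[[0,0,0.51],[0,0,0],1],[[0,0,0.56],[0,0,0],1],[[0,0,0.59],[0,0,0],1],[[0,0,0.6],[0,0,0],1]]'

```text
t: 23.18
eef_pos: [480.2, -249.6, 140.9]
orientation: [[0.069, 0.998, -0.001], [0.998, -0.069, 0.002], [0.001, -0.002, -1.0]]
ft_force: [-0.0, -0.1, -3.2]
gripper_width: 24.1
```

Call:
arm_command --rows '[[[0,0,0],[0,0,0],1],[[0,0,0],[0,0,0],1]]'

```text
t: 23.35
eef_pos: [480.6, -249.9, 141.9]
orientation: [[0.069, 0.998, -0.0], [0.998, -0.069, 0.001], [0.001, -0.0, -1.0]]
ft_force: [0.5, 0.0, -3.7]
gripper_width: 23.9
```

```bash
python3 look.py 16
```

```text
t 23.35 p [ 480.6 -249.9  141.9] F [ 0.48  0.04 -3.72] T [ 0.21 -0.04  0.03] w 23.9
[[0.069, 0.998, -0.0], [0.998, -0.069, 0.001], [0.001, -0.0, -1.0]] [-0.69  0.41  1.76  0.    0.98 -0.62]
FK tip [ 466.1 -458.3   81.3] top crop [485. 182.] scene crop [521. 446.]
```

View pics/ct16.png

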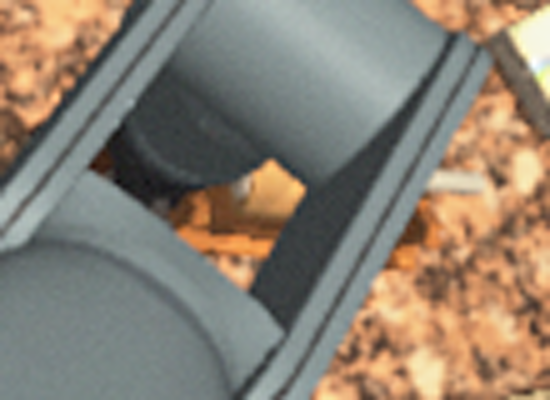

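View pics/cs16.png

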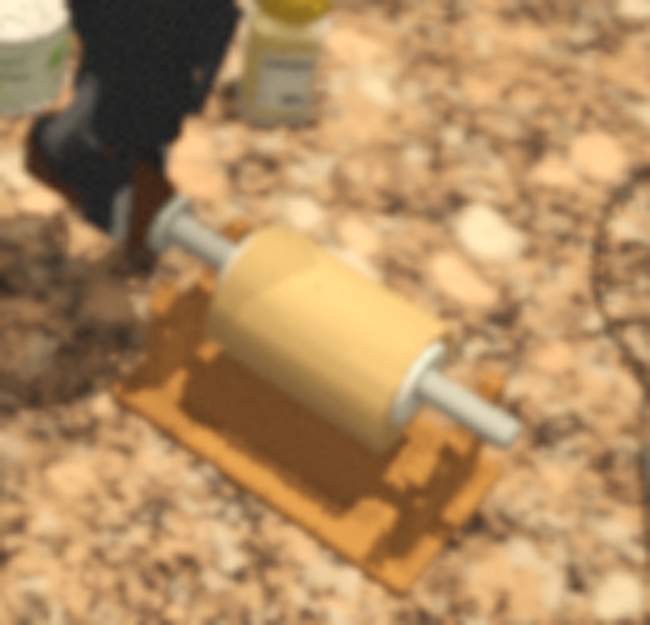

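Call:
arm_command --rows '[[[0,0,0.03],[0,0,0],1],[[0,0,0.06],[0,0,0],1],[[0,0,0.08],[0,0,0],1],[[0,0,0.1],[0,0,0],1],[[0,0,0.12],[0,0,0],1],[[0,0,0.135],[0,0,0],1],[[0,0,0.15],[0,0,0],1]]'

```text
t: 24.03
eef_pos: [480.4, -249.7, 126.4]
orientation: [[0.069, 0.998, -0.001], [0.998, -0.069, 0.001], [0.001, -0.001, -1.0]]
ft_force: [0.4, -0.2, -4.1]
gripper_width: 24.2
```

Call:
arm_command --rows '[[[0,0,0.01],[0,0,0],1],[[0,0,0.02],[0,0,0],1],[[0,0,0.03],[0,0,0],1]]'

```text
t: 24.28
eef_pos: [480.4, -249.8, 123.6]
orientation: [[0.069, 0.998, -0.001], [0.998, -0.069, 0.001], [0.001, -0.001, -1.0]]
ft_force: [-0.6, 0.5, -3.6]
gripper_width: 24.3
```

```bash
python3 look.py 17
```

```text
t 24.28 p [ 480.4 -249.8  123.6] F [-0.62  0.47 -3.61] T [ 0.19 -0.03  0.01] w 24.3
[[0.069, 0.998, -0.001], [0.998, -0.069, 0.001], [0.001, -0.001, -1.0]] [-0.69  0.43  1.78  0.    0.93 -0.62]
FK tip [ 465.9 -458.2   63. ] top crop [473. 186.] scene crop [512. 473.]
```

View pics/cs17.png

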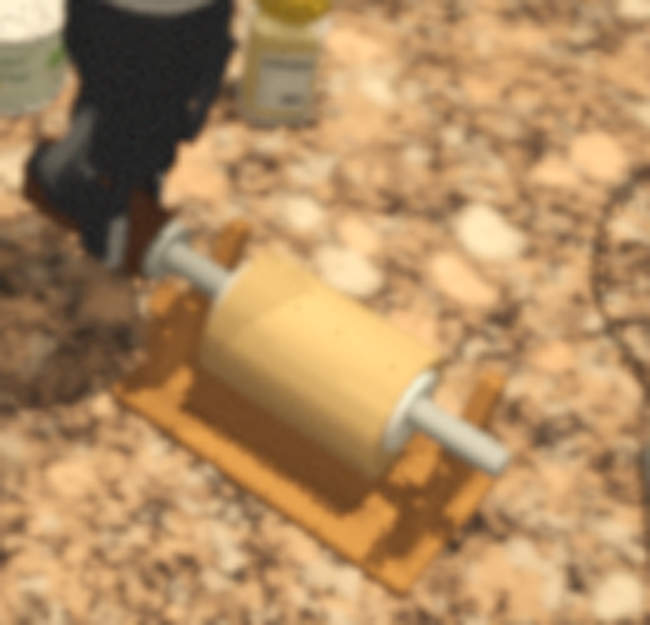

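Call:
arm_command --rows '[[[0,0,0.01],[0,0,0],1],[[0,0,0.02],[0,0,0],1],[[0,0,0.03],[0,0,0],1],[[0,0,0.035],[0,0,0],1]]'

```text
t: 24.72
eef_pos: [480.3, -249.7, 120.0]
orientation: [[0.069, 0.998, -0.001], [0.998, -0.069, 0.001], [0.001, -0.001, -1.0]]
ft_force: [-0.6, -0.4, -3.8]
gripper_width: 24.3
```

Call:
arm_command --rows '[[[0,0,0.005],[0,0,0],1],[[0,0,0.01],[0,0,0],1],[[0,0,0.015],[0,0,0],1]]'

```text
t: 24.97
eef_pos: [480.4, -249.7, 118.6]
orientation: [[0.069, 0.998, -0.001], [0.998, -0.069, 0.001], [0.001, -0.001, -1.0]]
ft_force: [-0.2, -0.3, -3.6]
gripper_width: 24.5
```

Call:
arm_command --rows '[[[0,0,0.005],[0,0,0],1],[[0,0,0.01],[0,0,0],1],[[0,0,0.01],[0,0,0],1]]'

```text
t: 25.22
eef_pos: [480.4, -249.7, 117.6]
orientation: [[0.069, 0.998, -0.001], [0.998, -0.069, 0.001], [0.001, -0.001, -1.0]]
ft_force: [-0.7, 0.4, -2.1]
gripper_width: 24.3
```

Call:
arm_command --rows '[[[0,0,0.005],[0,0,0],1],[[0,0,0.005],[0,0,0],1],[[0,0,0.005],[0,0,0],1]]'

```text
t: 25.47
eef_pos: [480.5, -249.8, 117.3]
orientation: [[0.069, 0.998, -0.0], [0.998, -0.069, 0.001], [0.001, -0.0, -1.0]]
ft_force: [-0.2, 0.6, -2.8]
gripper_width: 24.1
```

```bash
python3 look.py 18
```

```text
t 25.47 p [ 480.5 -249.8  117.3] F [-0.18  0.58 -2.83] T [ 0.15 -0.03  0.01] w 24.1
[[0.069, 0.998, -0.0], [0.998, -0.069, 0.001], [0.001, -0.0, -1.0]] [-0.69  0.44  1.78  0.    0.92 -0.62]
FK tip [ 465.9 -458.2   56.6] top crop [469. 187.] scene crop [509. 482.]
```

View pics/cs18.png

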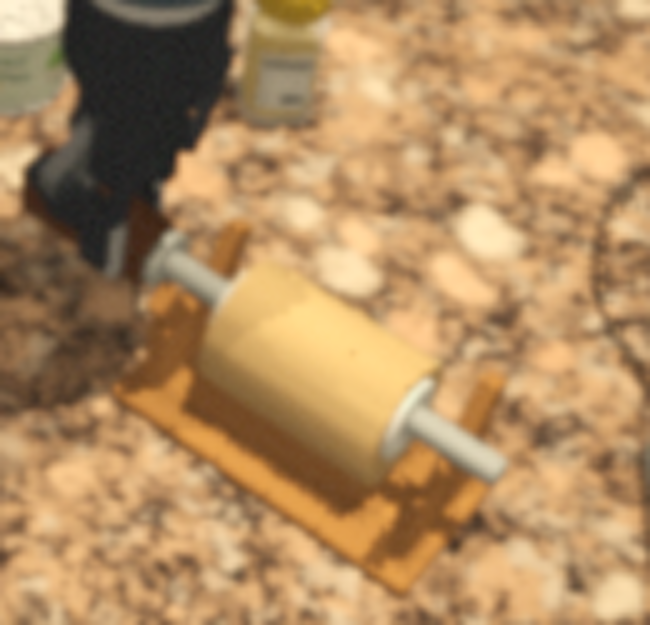

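Call:
arm_command --rows '[[[0,0,0.005],[0,0,0],1],[[0,0,0.005],[0,0,0],1],[[0,0,0.005],[0,0,0],1]]'

```text
t: 25.82
eef_pos: [480.5, -249.8, 117.0]
orientation: [[0.069, 0.998, -0.0], [0.998, -0.069, 0.001], [0.001, -0.0, -1.0]]
ft_force: [-0.6, 0.8, 1.8]
gripper_width: 24.2
```

Call:
arm_command --rows '[[[0,0,0.005],[0,0,0],1],[[0,0,0.005],[0,0,0],1],[[0,0,0.005],[0,0,0],1]]'

```text
t: 26.07
eef_pos: [480.5, -249.8, 116.8]
orientation: [[0.069, 0.998, -0.0], [0.998, -0.069, 0.0], [0.0, -0.0, -1.0]]
ft_force: [-2.0, 2.5, 5.0]
gripper_width: 24.1
```

```bash
python3 -c "
from h import *
st()"
```

```text
t 26.07 p [ 480.5 -249.8  116.8] F [-2.02  2.48  5.02] T [ 0.21  0.39 -0.07] w 24.1
[[0.069, 0.998, -0.0], [0.998, -0.069, 0.0], [0.0, -0.0, -1.0]] [-0.69  0.44  1.78  0.    0.92 -0.62]
```

Call:
arm_command --rows '[[[0,0,-0.006],[0,0,0],1],[[0,0,-0.006],[0,0,0],1],[[0,0,-0.006],[0,0,0],1]]'

```text
t: 26.32
eef_pos: [480.5, -249.8, 116.9]
orientation: [[0.069, 0.998, -0.0], [0.998, -0.069, 0.001], [0.001, -0.0, -1.0]]
ft_force: [-0.2, 1.3, 3.3]
gripper_width: 24.1
```

```bash
python3 look.py 19
```

```text
t 26.32 p [ 480.5 -249.8  116.9] F [-0.23  1.28  3.31] T [ 0.11  0.18 -0.05] w 24.1
[[0.069, 0.998, -0.0], [0.998, -0.069, 0.001], [0.001, -0.0, -1.0]] [-0.69  0.44  1.78  0.    0.92 -0.62]
FK tip [ 466.  -458.3   56.3] top crop [469. 187.] scene crop [509. 482.]
```

View pics/cs19.png

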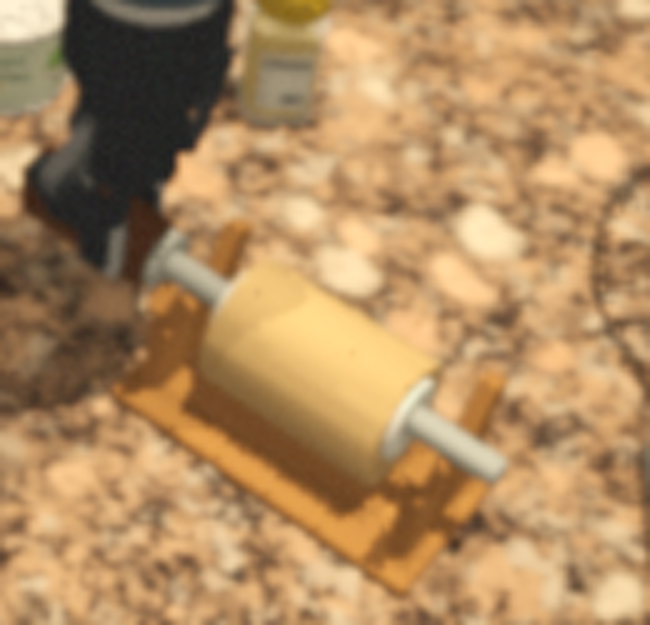

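Call:
arm_command --rows '[[[0,0,-0.006],[0,0,0],0.44],[[0,0,-0.006],[0,0,0],0.4],[[0,0,-0.006],[0,0,0],0.35],[[0,0,-0.006],[0,0,0],0.3],[[0,0,-0.006],[0,0,0],0.2],[[0,0,-0.006],[0,0,0],0.1],[[0,0,-0.006],[0,0,0],0.0],[[0,0,-0.006],[0,0,0],-0.3],[[0,0,-0.006],[0,0,0],-0.5],[[0,0,-0.006],[0,0,0],-0.5]]' --grip_force 30

```text
t: 27.25
eef_pos: [480.4, -249.7, 117.4]
orientation: [[0.069, 0.998, -0.001], [0.998, -0.069, 0.001], [0.001, -0.001, -1.0]]
ft_force: [0.3, -0.2, 0.0]
gripper_width: 64.2
```

```bash
python3 look.py 20; python3 -c "
from h import *
pic('wrist','w20')"
```

```text
t 27.25 p [ 480.4 -249.7  117.4] F [ 0.26 -0.21  0.01] T [-0.01 -0.04 -0.01] w 64.2
[[0.069, 0.998, -0.001], [0.998, -0.069, 0.001], [0.001, -0.001, -1.0]] [-0.69  0.44  1.78  0.    0.92 -0.62]
FK tip [ 465.9 -458.2   56.7] top crop [469. 188.] scene crop [509. 482.]
```

View pics/cs20.png

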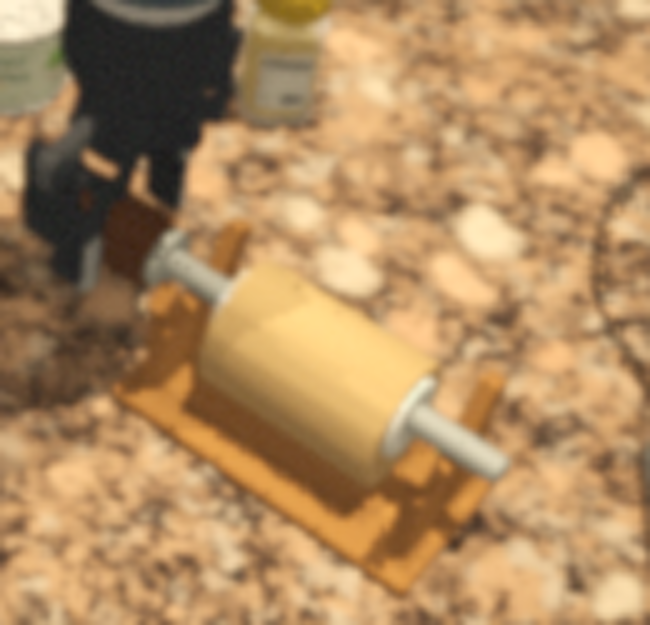

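View pics/w20.png

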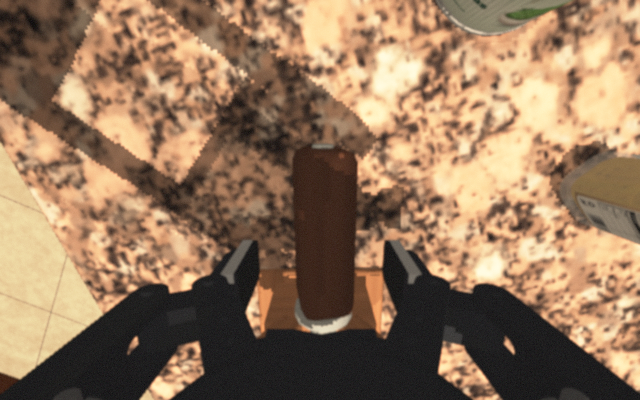

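Released without any shift. Retreat straight up, slowly at first.

Call:
arm_command --rows '[[[0,0,-0.03],[0,0,0],-0.8],[[0,0,-0.08],[0,0,0],-0.8],[[0,0,-0.15],[0,0,0],-0.8],[[0,0,-0.3],[0,0,0],-0.8],[[0,0,-0.5],[0,0,0],-0.8],[[0,0,-0.7],[0,0,0],-0.8],[[0,0,-0.9],[0,0,0],-0.8],[[0,0,-1.0],[0,0,0],-0.8],[[0,0,-1.0],[0,0,0],-0.8]]'

```text
t: 28.15
eef_pos: [481.6, -250.7, 220.5]
orientation: [[0.069, 0.998, 0.004], [0.998, -0.069, -0.003], [-0.003, 0.004, -1.0]]
ft_force: [0.3, -0.8, 0.2]
gripper_width: 76.8
```

Call:
arm_command --rows '[[[0.3,0,0],[0,0,0],-0.8],[[0.6,0,0],[0,0,0],-0.8],[[0.9,0,0],[0,0,0],-0.8],[[1.0,0,0],[0,0,0],-0.8],[[1.0,0,0],[0,0,0],-0.8],[[1.0,0,0],[0,0,0],-0.8]]'

```text
t: 28.65
eef_pos: [487.4, -150.0, 217.0]
orientation: [[0.068, 0.998, -0.001], [0.998, -0.068, 0.001], [0.0, -0.001, -1.0]]
ft_force: [-0.2, -1.1, -0.6]
gripper_width: 76.9
```

Call:
arm_command --rows '[[[0.3,0,0],[0,0,0],-0.8],[[0.6,0,0],[0,0,0],-0.8],[[0.9,0,0],[0,0,0],-0.8],[[1.0,0,0],[0,0,0],-0.8],[[1.0,0,0],[0,0,0],-0.8],[[1.0,0,0],[0,0,0],-0.8]]'

```text
t: 29.15
eef_pos: [494.7, -51.4, 217.4]
orientation: [[0.069, 0.998, -0.0], [0.998, -0.069, -0.0], [-0.0, -0.0, -1.0]]
ft_force: [-1.5, -0.1, 0.4]
gripper_width: 76.9
```

```bash
python3 look.py 21
```

```text
t 29.15 p [494.7 -51.4 217.4] F [-1.45 -0.07  0.37] T [ 0.01 -0.    0.02] w 76.9
[[0.069, 0.998, -0.0], [0.998, -0.069, -0.0], [-0.0, -0.0, -1.0]] [-0.33  0.24  1.78 -0.    1.12 -0.26]
FK tip [ 480.3 -259.9  157. ] top crop [167. 132.] scene crop [155.  89.]
```

View pics/ct21.png

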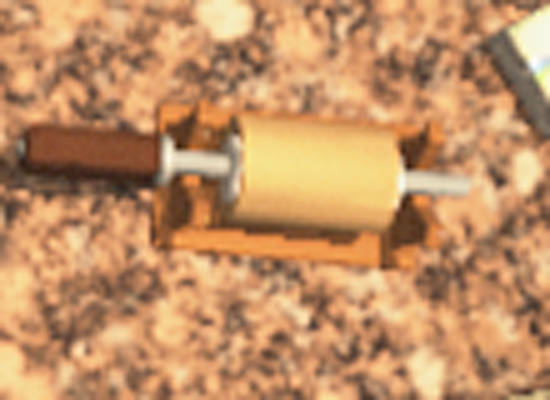

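View pics/cs21.png

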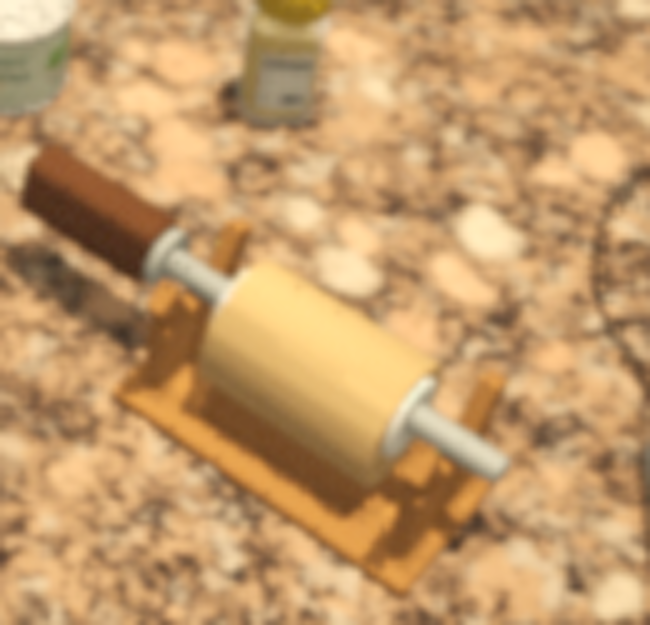

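```bash
python3 - <<'E'
from h import *
z=lambda p:(385+p[0]/5-.4,205+p[1]/5-.4)
a=px2w('top',z((227,168)),57);b=px2w('top',z((405,180)),57);tip=px2w('top',z((469,185)),57);hb=px2w('top',z((22,150)),57);col=px2w('top',z((163,160)),57)
Rz=R.from_euler('z',-3.7,degrees=True).as_matrix()
for n,p in(('mouth',a),('far',b),('mid',(a+b)/2),('tip',tip),('handle back',hb),('handle front',col)):print(n,np.round(Rz.T@(p-[472.5,-364.6,0]),1))
E
```

```text
mouth [-0.3 48.7 57. ]
far [  1.6 -55.1  57. ]
mid [ 0.7 -3.2 57. ]
tip [  1.9 -92.4  57. ]
handle back [ -0.  168.9  57. ]
handle front [ 1.2 86.2 57. ]
```

```bash
python3 - <<'E'
from h import *
print(workorder.finish_job()); print(get_obs()['t'])
E
```

```text
the job is handed in; nothing more can be done
None
the job is handed in; nothing more can be done
```

The roller hangs on the axle in the cradle, and I handed the job in at about 29 s; the system gives no verdict.

- **Insertion:** A wrist picture showed the bearing hole about 6.7 mm to the -x side and 5.9 mm above the roller's axis. I gripped the handle, lined the rod up with the top and scene cameras, and fed it in slowly. The wrist force readings stayed within about 1 N sideways and the roller did not move.
- **Lift and placing:** I lifted the roller on the axle, carried it over the cradle and lowered it in small steps. The wrist force read at most about 5 N at the cradle (roughly 9–10 N change from hanging). I backed off slightly before opening the gripper.
- **Last checks, top camera, in the cradle's frame:**
  - The roller's centre is about 3 mm towards -y from the middle.
  - The tip is at y ≈ -92, about 37 mm out of the bearing.
  - The handle's centre is at y ≈ +128.
  - The rod is within about 2 mm of the middle plane.
- **Rod height:** It came from the arm's pose at release, about 56.5 mm.
- **Release and bystanders:** Nothing visibly shifted when the gripper opened, and the gripper is well clear. The arm stayed away from the tin, jar and mug, but I did not re-measure where they stand.
- **Disagreements:**
  - The cameras and the arm's own pose differed by about 3 mm along y, and by about 3 px in the scene view.
  - Estimates of the cradle's y position ranged from -362 to -373 mm. That is well inside the tolerance.

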